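# Fit and clamp the roller cartridges of a bush-hammer plate

## Task

Fit every roller cartridge that is on the bench to the bush-hammer plate: each lies flat in the pocket whose rim has as many punch marks as the cartridge has star wheels. Then, with the T-key and not with the fingers, turn the clamp screw of every filled pocket clockwise right up to its stop, so that its tab holds the cartridge down, and put the key back upright in its hole in the wooden block, down on its collar. Leave the other things on the bench where they are.

Things in the scene. Friction and masses are not known exactly. Their poses are not given: they have to be found in the camera images.
- pocket1 (a point): Floor centre of the oblong pocket with 1 white punch mark on the rim beside it, in the dark steel disc (284 across, fixed, any yaw, top face 57 above the bench). Inside 68 (radial) x 46, fenced by strips 6 high, 5 thick; its floor is the disc's top face. Axes of all four pockets are the disc's, z up: this one lies 92 from the disc's centre towards +x, long side along x.
- pocket2 (a point): Floor centre of the oblong pocket with 2 white punch marks on the rim beside it, in the dark steel disc (284 across, fixed, any yaw, top face 57 above the bench). Inside 68 (radial) x 46, fenced by strips 6 high, 5 thick; its floor is the disc's top face. Axes of all four pockets are the disc's, z up: this one lies 92 from the disc's centre towards +y, long side along y.
- pocket3 (a point): Floor centre of the oblong pocket with 3 white punch marks on the rim beside it, in the dark steel disc (284 across, fixed, any yaw, top face 57 above the bench). Inside 68 (radial) x 46, fenced by strips 6 high, 5 thick; its floor is the disc's top face. Axes of all four pockets are the disc's, z up: this one lies 92 from the disc's centre towards -x, long side along x.
- pocket4 (a point): Floor centre of the oblong pocket with 4 white punch marks on the rim beside it, in the dark steel disc (284 across, fixed, any yaw, top face 57 above the bench). Inside 68 (radial) x 46, fenced by strips 6 high, 5 thick; its floor is the disc's top face. Axes of all four pockets are the disc's, z up: this one lies 92 from the disc's centre towards -y, long side along y.
- cart1: Cartridge with 1 star wheel (may be absent). Origin: centre of underside, z up, x along axle and long side; same after a half turn. Foot 54 x 32, 4 thick; flange 62 (x) x 40 (y), 4 to 10 above the underside; bracket 36 x 36, 10 to 40 up, to be gripped across y or x; wheels reach 47 up. 0.2 kg. Stands on the bench at first; goes in pocket 1 either way round, with 3 mm of play on each side.
- cart2: Cartridge with 2 star wheels (may be absent). Origin: centre of underside, z up, x along axle and long side; same after a half turn. Foot 54 x 32, 4 thick; flange 62 (x) x 40 (y), 4 to 10 above the underside; bracket 36 x 36, 10 to 40 up, to be gripped across y or x; wheels reach 47 up. 0.2 kg. Stands on the bench at first; goes in pocket 2 either way round, with 3 mm of play on each side.
- cart3: Cartridge with 3 star wheels (may be absent). Origin: centre of underside, z up, x along axle and long side; same after a half turn. Foot 54 x 32, 4 thick; flange 62 (x) x 40 (y), 4 to 10 above the underside; bracket 36 x 36, 10 to 40 up, to be gripped across y or x; wheels reach 47 up. 0.2 kg. Stands on the bench at first; goes in pocket 3 either way round, with 3 mm of play on each side.
- cart4: Cartridge with 4 star wheels (may be absent). Origin: centre of underside, z up, x along axle and long side; same after a half turn. Foot 54 x 32, 4 thick; flange 62 (x) x 40 (y), 4 to 10 above the underside; bracket 36 x 36, 10 to 40 up, to be gripped across y or x; wheels reach 47 up. 0.2 kg. Stands on the bench at first; goes in pocket 4 either way round, with 3 mm of play on each side.
- clamp1 (a joint): Captive clamp screw of pocket 1, axis upright, between pocket and hub, 42 from the disc's centre. Grows clockwise seen from above: 0 = open (tab along the tangent), 1.57 = at the stop (tab points outward over the cartridge's flange). Starts at 0 to 0.2, stays where left, takes 0.12 N m. The tab swings over only if the cartridge lies flat.
- clamp1_slot (a point): On clamp screw 1's axis, at the floor of the slot in its head, 18 above the disc. Turns with the screw: x runs along the slot and towards the tab's tip, z up. Head 26 across; slot 8 wide, 8 deep, open at both ends. Tab 13 wide, reaches 27 from the axis, 12 to 16.5 above the disc.
- clamp2 (a joint): Captive clamp screw of pocket 2, axis upright, between pocket and hub, 42 from the disc's centre. Grows clockwise seen from above: 0 = open (tab along the tangent), 1.57 = at the stop (tab points outward over the cartridge's flange). Starts at 0 to 0.2, stays where left, takes 0.12 N m. The tab swings over only if the cartridge lies flat.
- clamp2_slot (a point): On clamp screw 2's axis, at the floor of the slot in its head, 18 above the disc. Turns with the screw: x runs along the slot and towards the tab's tip, z up. Head 26 across; slot 8 wide, 8 deep, open at both ends. Tab 13 wide, reaches 27 from the axis, 12 to 16.5 above the disc.
- clamp3 (a joint): Captive clamp screw of pocket 3, axis upright, between pocket and hub, 42 from the disc's centre. Grows clockwise seen from above: 0 = open (tab along the tangent), 1.57 = at the stop (tab points outward over the cartridge's flange). Starts at 0 to 0.2, stays where left, takes 0.12 N m. The tab swings over only if the cartridge lies flat.
- clamp3_slot (a point): On clamp screw 3's axis, at the floor of the slot in its head, 18 above the disc. Turns with the screw: x runs along the slot and towards the tab's tip, z up. Head 26 across; slot 8 wide, 8 deep, open at both ends. Tab 13 wide, reaches 27 from the axis, 12 to 16.5 above the disc.
- clamp4 (a joint): Captive clamp screw of pocket 4, axis upright, between pocket and hub, 42 from the disc's centre. Grows clockwise seen from above: 0 = open (tab along the tangent), 1.57 = at the stop (tab points outward over the cartridge's flange). Starts at 0 to 0.2, stays where left, takes 0.12 N m. The tab swings over only if the cartridge lies flat.
- clamp4_slot (a point): On clamp screw 4's axis, at the floor of the slot in its head, 18 above the disc. Turns with the screw: x runs along the slot and towards the tab's tip, z up. Head 26 across; slot 8 wide, 8 deep, open at both ends. Tab 13 wide, reaches 27 from the axis, 12 to 16.5 above the disc.
- tkey: T-key, upright in its hole at first. Origin: middle of the blade's tip; z up the stem. Blade 18 (y) x 4 (x), 16 long; stem 10 across; collar 40 across, 70 to 76 above the tip; cross-bar handle 80 (y) x 18 (x), 88 to 112 above the tip, parallel to the blade: grip it 100 above the tip across its 18 mm. 0.16 kg. Same after a half turn about z.
- block_hole (a point): Centre of the mouth of the T-key's hole, in the top of a fixed wooden block 80 (x) x 240 (y), 78 high, whose centre is 70 away towards -y; four short chisels stand in its -y half. Axes: the block's, z up. Hole 16 (x) x 26 (y), right through. The key hangs in it by its collar, blade along y, tip 70 below the mouth.
- offcut: Bystander: granite offcut, 70 x 50 x 30; to be left alone.
- wirebrush: Bystander: wire brush with a wooden handle, lying, 215 long; to be left alone.
- tape: Bystander: roll of masking tape, 100 across, 25 high; to be left alone.
- oil: Bystander: small amber bottle, 48 across, 130 high; to be left alone.
- tin: Bystander: open steel tin, 70 across, 70 high; to be left alone.
- chisel: Bystander: stone chisel lying down, 177 long; to be left alone.
Mind the look-alikes: they are no part of the job. Leave any yellow look-alike of the cart2 alone.

How it is judged:
On the way, in this order (a step that is already met when the one before it is completed fails the run):
1. every cartridge present lies flat in its own pocket (horizontal distance between cart1 and pocket1 below 0.006 m and z of cart1 in the frame of pocket1 below 0.003 m and angle between each of cart1, cart2, cart3, cart4's own z axis and vertical below 0.03 rad and angle between the x axis of cart1 and the x axis of pocket1, either way round below 0.2 rad and linear speed of each of cart1, cart2, cart3, cart4 below 0.03 m/s and horizontal distance between cart2 and pocket2 below 0.006 m and z of cart2 in the frame of pocket2 below 0.003 m and angle between the x axis of cart2 and the y axis of pocket2, either way round below 0.2 rad and horizontal distance between cart3 and pocket3 below 0.006 m and z of cart3 in the frame of pocket3 below 0.003 m and angle between the x axis of cart3 and the x axis of pocket3, either way round below 0.2 rad and horizontal distance between cart4 and pocket4 below 0.006 m and z of cart4 in the frame of pocket4 below 0.003 m and angle between the x axis of cart4 and the y axis of pocket4, either way round below 0.2 rad), for 0.2 s.
2. the clamp screw of every filled pocket is turned to its stop (angle between the x axis of clamp1_slot and the x axis of cart1, either way round below 0.25 rad and angle between the x axis of clamp2_slot and the x axis of cart2, either way round below 0.25 rad and angle between the x axis of clamp3_slot and the x axis of cart3, either way round below 0.25 rad and angle between the x axis of clamp4_slot and the x axis of cart4, either way round below 0.25 rad), for 0.2 s.
At the end, for the whole second after the job is handed in: Each cartridge present rests in its own pocket (within 6 mm of its centre, 3 mm of the floor, level within 0.03 rad), the slot and tab of its clamp screw point along it within 0.25 rad, and the T-key stands in its hole, upright within 0.12 rad and within 8 mm of its seat (all of step 1 and all of step 2 and horizontal distance between tkey and block_hole below 0.012 m and z of tkey in the frame of block_hole below -0.062 m and angle between tkey's own z axis and vertical below 0.12 rad and linear speed of tkey below 0.03 m/s); the robot touches nothing.
It fails at once if a clamp screw is turned with the fingers (contact force between the fingers and clamp1 above 4 N or contact force between the fingers and clamp2 above 4 N or contact force between the fingers and clamp3 above 4 N or contact force between the fingers and clamp4 above 4 N).
It fails at once if a bystander is shifted by more than 4 cm (distance of any of offcut, wirebrush, tape, oil, tin, chisel from where it was at the start of the episode above 0.04 m).
Of cart1, cart2, cart3, cart4 only 3 to 4 are there at a start; the rules pass over those that are not, and their reading is None.
At some moment in a run one of cart1, cart2, cart3, cart4 may be knocked a few centimetres aside while the robot is not near it.
It also fails if it takes over 210 s, if anything falls off the work surface, if the arm or the gripper's body presses on something with over 40 N, if the wrist force passes 120 N, or if a joint passes its speed limit or range.

## Robot

A 6-joint arm with a two-finger parallel gripper is mounted at the origin on the work surface. World frame = base frame: x ahead of the robot, y to its left, z up, the work surface at z = 0. Lengths are in m, angles in rad, forces in N, time in s.
With the tool pointing down it reaches from about 0.225 to 0.875 m from the base axis. Payload 3.4 kg.
Tool frame: the origin (TCP) lies midway between the tips of the shut fingers; the grasp point (between the pads) lies 19 mm behind it; z points along the fingers, y is the line along which they close (so a half turn about z gives the same grasp; the last joint's range is limited). The gripper opens to 85 mm and grips with 20 to 120 N. Pads are 22 mm wide; open, the fingers measure 114 mm over their backs; the gripper's body (76 mm by 85 mm) begins 54 mm behind the grasp point. The pads swing forward as they close: fully open they stand 13 mm farther back than shut.
Start: joints at [1.093, 0.276, 1.505, -0, 1.361, -0.121], TCP at [0.201, 0.539, 0.201] pointing down, gripper open.
Joint ranges: [-2.89, 2.89], [-0.75, 2.08], [0.22, 2.7], [-1.18, 4.32], [0.11, 2.71], [-2.7, 2.7]. Speed limits (rad/s): [2.57, 2.57, 3.14, 3.14, 3.14, 3.14].

## Interface

Orientations are given as a unit quaternion [w, x, y, z].
In Python, from rig import get_obs, capture, calibration, close_job gives the robot as it stands.
- The arm moves only by the shell command python3 -m creep 'ROWS' [OPENING]. ROWS is a JSON object of lists of equal length, an entry for each row: "slide": the shift along the tool's x, y, z in cm, a list of three; "twist": the turn about the tool's z in rad. A call has exactly 10 rows; each row is the pose to reach, as a shift and turn from the pose commanded when the call began, along the tool's axes at that moment; what a row does not reach only later rows make up. A row lasts 1/12 s, in which the tool goes at most 41.7 mm and 7.16 degrees, less where a joint would pass 70% of its speed; a pose out of reach is approached as far as the arm can. A call with a gripper value outside its range is refused whole. OPENING is the finger opening in cm, from 0 to 8.54, set as the call begins (- or left out, the last holds). The fingers move at their own pace and stop on an object; the grip force is fixed at half the most. Time passes only in rows, so rows that repeat a pose let the fingers close, or fill a call up. It gives the time, the measured TCP pose, the force, the opening and the grip force at its end, in the units of the state.
- get_obs(): the state, without advancing time (a new reading comes with each control period).
- capture(name): name is "side" or "top"; returns (picture, depth): 480x640x3 uint8, red, green, blue; 480x640 float32, m along the optical axis (not along the pixel's ray), 0 where there is no reading.
- calibration(name): a dict with "camera_matrix" (3x3 intrinsics, pixels), "dist_coeffs" ([k1, k2, p1, p2, k3] as OpenCV has them; the pictures are not rectified), "position" and "attitude" of the camera in the world. Camera axes: x right, y down, z forward; pixel columns grow to the right and rows downward; lengths in m; the calibration is good to about 2 mm. A picture is of the moment at which its call begins. calibration takes no time and is no camera call.
- close_job(): hands the job in; it is judged then, once.
The state is a dict: "time": time; "q": joint angles; "joint_velocities": joint speeds; "tau": joint torques, N m; "eef_pos": TCP position; "orientation": TCP orientation; "wrist_force": force on the tool from outside, world axes, zero at the start; "torque": the same for the moment, N m; "width": opening from 0.0 (shut) to 1.0 (fully open); "gripper_force": force on a finger pad.
Only numpy, scipy, OpenCV 4.12 (cv2) and the standard library are available. Lean on these libraries where they do the work, as an engineer would, in place of code of your own. Each camera call takes 0.05 s, during which the arm holds its last target. There are 200 camera calls.

## Working session

There is one attempt and no reset: what is moved stays moved. The work goes in short steps, Python scripts to look and compute and a shell command to move; the robot and the scene stay as the last step left them, time stands still between calls to the robot, and variables do not carry over. Pictures are saved under pics/ and viewed, at most 14 in all, crops included, and the job is handed in when it is done.

```bash
ls; mkdir -p pics; python3 - <<'E'
from rig import *
import cv2
print(get_obs())
for n in ("side","top"):
    c=calibration(n);print(n,c)
    p,d=capture(n);cv2.imwrite(f"pics/{n}0.png",p[:,:,::-1])
    print(d.min(),d.max())
E
```

```text
pics
{'time': 0.0, 'q': array([ 1.09298322e+00,  2.76577932e-01,  1.50614222e+00,  1.86215315e-06,
        1.36066757e+00, -1.21003432e-01]), 'joint_velocities': array([ 0.00038882,  0.00029723,  0.0001199 , -0.00014222,  0.0013756 ,
       -0.00121867]), 'tau': array([ 1.29186312e-03, -4.16773403e+01, -2.45802963e+01, -1.19481219e-04,
        1.06464507e-02, -2.07529575e-05]), 'eef_pos': array([0.20057838, 0.53826497, 0.19974585]), 'orientation': array([-2.65601840e-04,  1.77460075e-01,  9.84127591e-01, -8.57334968e-04]), 'wrist_force': array([-0.14555321, -0.96661235,  0.23122131]), 'torque': array([ 0.05513739, -0.03986141,  0.02508583]), 'gripper_force': 0.0, 'width': 1.0002513017861179}
side {'camera_matrix': array([[617.64523371,   0.        , 317.61386201],
       [  0.        , 617.64523371, 244.69692563],
       [  0.        ,   0.        ,   1.        ]]), 'dist_coeffs': array([-0.15948663,  0.        ,  0.        ,  0.        ,  0.        ]), 'position': array([-0.25583612, -0.74097224,  1.30636095]), 'attitude': array([-0.33484285,  0.85819658, -0.36607814,  0.13177897])}
0.0 3.5572288
top {'camera_matrix': array([[455.98317356,   0.        , 318.9693626 ],
       [  0.        , 455.98317356, 245.30878072],
       [  0.        ,   0.        ,   1.        ]]), 'dist_coeffs': array([-0.07340277,  0.        ,  0.        ,  0.        ,  0.        ]), 'position': array([0.45588668, 0.06933959, 1.08882098]), 'attitude': array([-0.01955036,  0.71352713, -0.69923598,  0.03957099])}
0.0 1.9136732
```

View pics/top0.png

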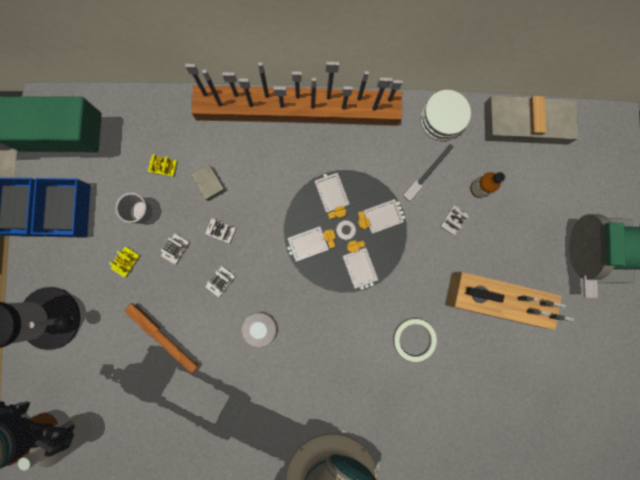

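View pics/side0.png

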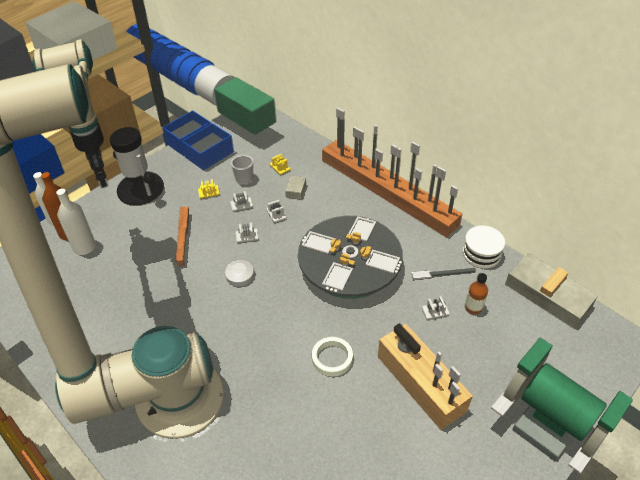

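The top view shows white cartridges at (175,248), (220,230), (219,281) and (455,220). Yellow look-alikes are at (163,165) and (125,262), the disc is at (346,230), and the key is in the block at (484,294). Next I'll zoom in on the wheels and punch marks.

```bash
cat > h.py <<'E'
from rig import *
import cv2, numpy as np
from scipy.spatial.transform import Rotation as R
def cam(n):
    c=calibration(n);q=c["attitude"];return c["camera_matrix"],c["dist_coeffs"],np.array(c["position"]),R.from_quat([q[1],q[2],q[3],q[0]]).as_matrix()
def ray(n,uv):
    K,D,p,M=cam(n);u=cv2.undistortPoints(np.float64(uv).reshape(-1,1,2),K,D)[:,0]
    return p,(M@np.c_[u,np.ones(len(u))].T).T
def plane(n,uv,z):
    p,d=ray(n,uv);return p+d*((z-p[2])/d[:,2])[:,None]
def proj(n,P):
    K,D,p,M=cam(n);r=M.T
    return cv2.projectPoints(np.float64(P).reshape(-1,1,3),cv2.Rodrigues(r)[0],-r@p,K,D)[0][:,0]
def tri(ua,ub):
    p,d=ray("top",[ua]);q,e=ray("side",[ub]);d=d[0];e=e[0]
    s=np.linalg.lstsq(np.c_[d,-e],q-p,rcond=None)[0];a,b=p+s[0]*d,q+s[1]*e
    return (a+b)/2,np.linalg.norm(a-b)
def cloud(n,depth):
    K,D,p,M=cam(n);v,u=np.mgrid[:480,:640];x=cv2.undistortPoints(np.float64(np.dstack([u,v])).reshape(-1,1,2),K,D)[:,0]
    return (p+(np.c_[x,np.ones(len(x))]*depth.reshape(-1,1))@M.T).reshape(480,640,3)
E
python3 - <<'E'
from h import *
t=cv2.imread("pics/top0.png");s=cv2.imread("pics/side0.png")
def cr(im,u,v,r,sz): return cv2.resize(im[v-r:v+r,u-r:u+r],(sz,sz),interpolation=cv2.INTER_CUBIC)
a=np.hstack([cr(t,175,248,20,200),cr(t,220,230,20,200),cr(t,219,281,20,200),cr(t,455,220,20,200)])
S=[(242,201),(277,211),(246,233),(436,308)]
b=np.hstack([cr(s,u,v,20,200) for u,v in S])
cv2.imwrite("pics/z1.png",np.vstack([a,b]))
cv2.imwrite("pics/z2.png",cr(t,346,230,66,600))
E
```

```text
(no output)
```

View pics/z1.png

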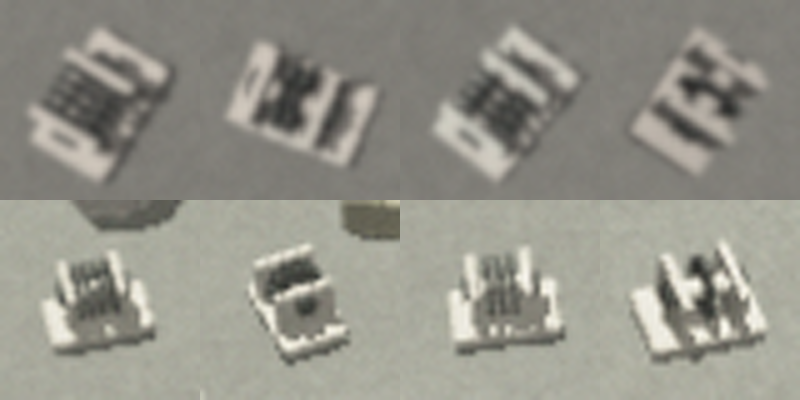

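View pics/z2.png

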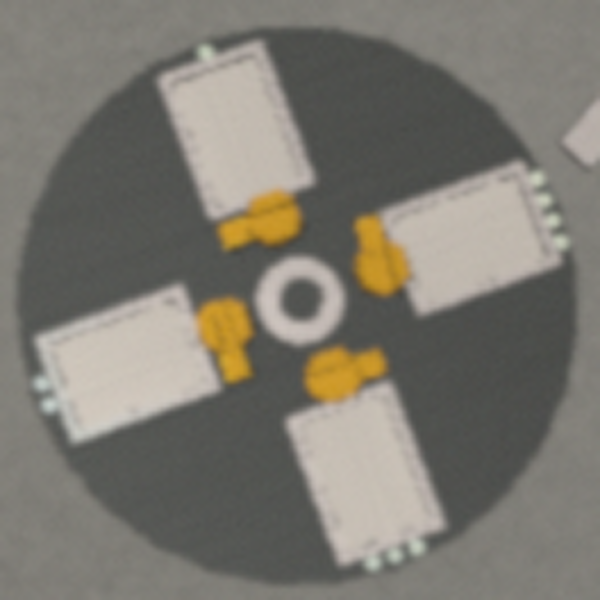

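The zoomed disc shows one mark at the top, two on the left, three at the bottom and four on the right. In the cartridge crops D (455,220) has 1 wheel and B has 2. A looks like 4 and C like 3, so I'll check those counts while measuring.

```bash
cat > m.py <<'E'
from h import *
def snap(tag):
    o={}
    for n in("top","side"):
        p,d=capture(n);cv2.imwrite(f"pics/{n}{tag}.png",p[:,:,::-1]);o[n]=(p,cloud(n,d))
    return o
def rect(n,X,c,r,zlo,zhi):
    m=(np.hypot(X[...,0]-c[0],X[...,1]-c[1])<r)&(X[...,2]>zlo)&(X[...,2]<zhi)
    q=X[m];(cx,cy),(w,h),a=cv2.minAreaRect(np.float32(q[:,:2]*1000))
    if w<h:w,h,a=h,w,a+90
    return np.round([cx,cy,w,h,a%180,q[:,2].max()*1000,len(q)],1)
E
python3 - <<'E'
from m import *
o=snap("1")
for n,uv in(("top",[(175,248),(220,230),(219,281),(455,220)]),("side",[(242,201),(277,211),(246,233),(436,308)])):
    X=o[n][1]; print(n,"bench z",np.nanmedian(X[300:330,300:330,2]) if n=="top" else X[330:340,250:260,2].mean())
    for u,v in uv:
        c=plane(n,[(u,v)],.02)[0]; print((u,v),rect(n,X,c,.05,.004,.06), X[v,u])
    hsv=cv2.cvtColor(o[n][0],cv2.COLOR_RGB2HSV)
    # disc top
    c=plane(n,[(346,230) if n=="top" else (351,251)],.057)[0]
    m=(np.hypot(X[...,0]-c[0],X[...,1]-c[1])<.2)&(abs(X[...,2]-.057)<.006)
    q=X[m];(x,y),r=cv2.minEnclosingCircle(np.float32(q[:,:2]));print("disc",x,y,r,np.median(q[:,2]))
    # clamps (orange)
    om=cv2.inRange(hsv,(12,150,100),(28,255,255))
    k,L,st,ce=cv2.connectedComponentsWithStats(om)
    for i in range(1,k):
        P=X[L==i];P=P[P[:,2]>.06]
        if st[i,4]>20 and len(P) and np.hypot(*(P[:,:2].mean(0)-[x,y]))<.1: print("clamp",ce[i],P.mean(0),P[:,2].max())
    # white pocket floors/marks
t=cv2.imread("pics/top1.png")
cr=[cv2.resize(t[v-16:v+16,u-16:u+16],(400,400),interpolation=cv2.INTER_LANCZOS4) for u,v in((175,248),(219,281))]
cv2.imwrite("pics/z3.png",np.clip(np.hstack(cr)*1.5,0,255))
E
```

```text
top bench z -0.0008917397573051655
(175, 248) [536.3 391.   75.1  62.1 151.5  49.2 472. ] [0.53062749 0.37139924 0.04234816]
(220, 230) [580.5 265.4  87.4  71.6  52.6  49.2 453. ] [0.57493765 0.27011255 0.03787188]
(219, 281) [450.6 273.6  76.6  44.1 148.   47.5 474. ] [0.45727422 0.26856068 0.03561138]
(455, 220) [ 616.5 -284.    74.9   59.4  165.2   46.3  431. ] [ 0.61151536 -0.28055274  0.03553639]
disc 0.5792401432991028 -0.017984120175242424 0.14214955270290375 0.05639532852841245
clamp [337.54609929 212.64539007] [0.61544813 0.00153503 0.07690981] 0.08576540429381296
clamp [362.6641791  220.79850746] [ 0.5963662  -0.05361737  0.09269841] 1.0888209766243508
clamp [329.60958904 237.51369863] [0.55885084 0.01881292 0.07733856] 0.08574768421182632
clamp [354.60283688 245.5177305 ] [ 0.54142727 -0.03703315  0.08454879] 1.0888209766243508
side bench z 0.012221564521270108
(242, 201) [530.6 378.8  91.   75.3 153.2  51.9 326. ] [0.52675383 0.3705747  0.03097441]
(277, 211) [577.  268.8  90.8  81.5 161.   51.8 319. ] [0.56555023 0.2577243  0.0368935 ]
(246, 233) [449.5 269.6  92.7  86.5 131.7  53.1 336. ] [0.44884782 0.26378737 0.02903175]
(436, 308) [ 615.3 -288.6   95.9   84.3   31.1   51.2  412. ] [ 0.60715354 -0.29022785  0.02965457]
disc 0.5780530571937561 -0.017624065279960632 0.14577701687812805 0.057137554233711585
clamp [353.90140845 236.49295775] [ 0.60195782 -0.00950248  0.09544582] 1.3063609463656032
clamp [334.70769231 244.32307692] [0.55712395 0.01857557 0.07918487] 0.08767755839617752
clamp [365.19444444 250.95833333] [ 0.59536441 -0.05653112  0.07896487] 0.08973754364938191
clamp [346.4        259.22666667] [ 0.5404235  -0.03917961  0.07794793] 0.08803226342441928[ WARN:0@1.102] global loadsave.cpp:1063 imwrite_ Unsupported depth image for selected encoder is fallbacked to CV_8U.
```

View pics/z3.png

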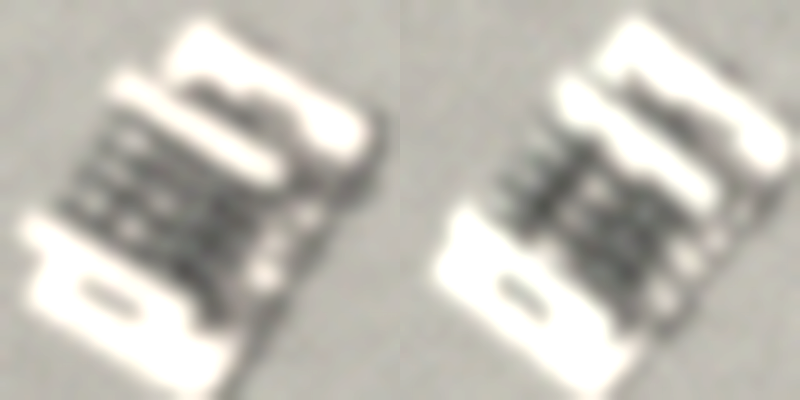

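A (175,248) shows four wheel stripes and C (219,281) three, so by elimination the carts are A=4, B=2, C=3, D=1. I'll average several depth frames to get finer poses.

```bash
cat >> m.py <<'E'
def med(n,k=5):
    P,D=zip(*[capture(n) for _ in range(k)])
    D=np.where(np.array(D)>0,D,np.nan);return np.median(P,0).astype(np.uint8),cloud(n,np.nanmedian(D,0))
def cart(n,X,c,th=None):
    q=X[np.hypot(X[...,0]-c[0],X[...,1]-c[1])<.048];q=q[q[:,2]>.006]
    f=q[:,:2]; b=q[(q[:,2]>.02)][:,:2]; b=b[np.hypot(*(b-np.median(b,0)).T)<.035]
    (cx,cy),(w,h),a=cv2.minAreaRect(np.float32(f*1000))
    if w<h:w,h,a=h,w,a+90
    fl=q[(q[:,2]>.006)&(q[:,2]<.014)][:,:2]
    return np.round([cx,cy,w,h,(a+90)%180-90,*b.mean(0)*1000,*((b.min(0)+b.max(0))*500),q[:,2].max()*1000,len(q)],1)
E
python3 - <<'E'
from m import *
C=dict(A=(.532,.38),B=(.578,.267),C=(.45,.271),D=(.615,-.286))
for n in("top","side"):
    p,X=med(n);np.savez(f"{n}.npz",p=p,X=X)
    b=X[330:350,330:350] if n=="top" else X[345:365,250:270]
    print(n,"bench",b[...,2].mean(),b[...,2].std())
    for k,c in C.items(): print(k,cart(n,X,c))
    # pockets: white on disc
    hsv=cv2.cvtColor(p,cv2.COLOR_RGB2HSV)
    c0=(.578,-.018)
    W=((hsv[...,2]>150)&(hsv[...,1]<60)).astype(np.uint8)
    on=np.hypot(X[...,0]-c0[0],X[...,1]-c0[1])<.14
    cs,_=cv2.findContours(W*on.astype(np.uint8),cv2.RETR_EXTERNAL,cv2.CHAIN_APPROX_NONE)
    for ct in cs:
        if len(ct)<20: continue
        g=plane(n,ct[:,0].astype(float),.060)[:,:2]*1000
        (cx,cy),(w,h),a=cv2.minAreaRect(np.float32(g))
        if w<h:w,h,a=h,w,a+90
        print("white",np.round([cx,cy,w,h,a%180],1))
    # key handle
    m=(X[...,2]>.105)&(X[...,2]<.13)&(np.hypot(X[...,0]-.45,X[...,1]+.3)<.12)&(hsv[...,2]<70)
    k=X[m];(cx,cy),(w,h),a=cv2.minAreaRect(np.float32(k[:,:2]*1000));print("key",cx,cy,w,h,a,np.median(k[:,2]),len(k),np.argwhere(m).mean(0))
    m=(abs(X[...,2]-.078)<.006)&(np.hypot(X[...,0]-.42,X[...,1]+.36)<.2)
    k=X[m];(cx,cy),(w,h),a=cv2.minAreaRect(np.float32(k[:,:2]*1000));print("block",cx,cy,w,h,a,np.median(k[:,2]))
E
```

```text
top bench -0.0006074859904753455 0.0011069758496151723
A [531.3 381.2  62.4  40.3 -29.5 530.4 380.1 531.3 381.9  46.8 463. ]
B [577.2 275.3  63.1  39.8  69.5 576.6 274.5 576.3 274.9  47.4 442. ]
C [456.1 271.3  62.6  40.3 -36.4 455.8 270.3 456.2 270.7  48.2 472. ]
D [ 615.3 -286.9   62.    40.9  -32.6  615.1 -284.9  615.4 -285.3   45.4
  425. ]
white [490.3 -54.   85.6  56.5  21.5]
white [544.6  70.6  86.5  56.2 111.4]
white [579.4 -18.5  41.7  41.1  64.5]
white [ 614.4 -107.6   84.1   55.   111.4]
white [668.6  16.1  84.   55.8  21.2]
key 435.3028259277344 -345.85107421875 129.534912109375 19.29413604736328 80.3697280883789 0.11895950030095814 287 [294.22299652 486.51916376]
block 424.0174560546875 -390.09765625 242.3885498046875 81.45303344726562 77.35623168945312 0.07729590247944207
side bench -0.00024479769505945215 0.0016560823007520584
A [530.3 383.8  62.1  42.2 -29.5 527.8 380.8 529.8 384.9  48.6 288. ]
B [575.6 276.8  63.1  39.7  70.  573.8 273.8 576.  276.5  48.7 278. ]
C [456.1 274.3  62.1  43.9 -35.5 452.7 270.2 455.1 273.2  48.7 298. ]
D [ 613.8 -285.5   63.1   44.3  -31.   611.8 -286.1  613.6 -285.    46.
  384. ]
white [421.7  -1.  101.7  10.9  67.3]
white [489.2 -50.9  90.3  56.5  21.3]
white [ 616.  -105.2   87.6   57.3  111.5]
white [582.8 -16.   42.9  38.4  93.2]
white [545.8  73.2  84.3  57.8 111.5]
white [667.1  18.4  80.4  57.   20.8]
key 430.04486083984375 -348.2310485839844 133.06382751464844 18.501461029052734 79.2070083618164 0.11788079727148726 277 [338.37184116 407.        ]
block 423.1991271972656 -389.2593078613281 240.896240234375 83.27632141113281 77.8057632446289 0.07740673521360553
```

Both views agree: carts measure 62 x 40 with tops around 47, the disc top is at 57 and the key top at 119. The disc centre is (579.4, -18.6) with yaw 21.45°. I'll write a move planner and start with cart3.

```bash
cat > plan.py <<'E'
from m import *
yaw=21.45;DC=np.array([579.4,-18.6])
def u(a): return np.array([np.cos(np.radians(a)),np.sin(np.radians(a))])
def pocket(i): return DC+92*u(yaw+90*(i-1))
def slot(i): return DC+42*u(yaw+90*(i-1))
def cur():
    s=get_obs();q=s["orientation"];return np.array(s["eef_pos"]),R.from_quat([q[1],q[2],q[3],q[0]]).as_matrix(),s
def go(x,y,ang,*zs):
    "target mm, tool-y angle in deg (mod 180) -> slide cm, twist for each z"
    p,M,s=cur();a=np.degrees(np.arctan2(M[1,1],M[0,1]));d=(ang-a+90)%180-90
    q6=s["q"][5];q1=s["q"][0]
    print("ang",round(a,1),"q6",round(q6,2),"tilt",np.round(M[:2,2],4),"width",round(s["width"],3),"t",round(s["time"],1))
    for z in zs: print(z,"slide",np.round(M.T@(np.array([x,y,z])-p*1000)/10,2),"twist",round(-np.radians(d),3),"or",round(-np.radians(d)+(np.pi if d>0 else -np.pi),3))
E
python3 - <<'E'
from plan import *
p,X=med("top",3);r=cart("top",X,(.456,.271));print(r)
go(r[0],r[1],r[4]+90,100,9)
for i in(1,2,3,4):print(i,pocket(i),slot(i))
E
```

```text
[456.1 271.2  62.6  40.8 -36.2 455.9 270.4 456.2 270.6  46.5 466. ]
ang 69.6 q6 -0.12 tilt [0.0001 0.0001] width 1.001 t 0.8
100 slide [-33.26 -16.16  10.06] twist 0.275 or -2.867
9 slide [-33.26 -16.16  19.16] twist 0.275 or -2.867
1 [665.02780826  15.04340132] [618.49095595  -3.24105592]
2 [545.75659868  67.02780826] [564.04105592  20.49095595]
3 [493.77219174 -52.24340132] [540.30904405 -33.95894408]
4 [ 613.04340132 -104.22780826] [594.75894408 -57.69095595]
```

```bash
python3 -m creep '{"slide":[[-33.3,-16.2,5],[-33.3,-16.2,5],[-33.3,-16.2,5],[-33.3,-16.2,5],[-33.3,-16.2,5],[-33.3,-16.2,5],[-33.3,-16.2,5],[-33.3,-16.2,5],[-33.3,-16.2,5],[-33.3,-16.2,5]],"twist":[0.275,0.275,0.275,0.275,0.275,0.275,0.275,0.275,0.275,0.275]}' 6.5; python3 - <<'E'
from plan import *
go(456.1,271.2,53.7,100,9)
E
```

```text
time: 1.68
eef_pos: [0.4613, 0.2653, 0.1497]
orientation: [0.002, 0.314, 0.95, -0.001]
wrist_force: [-0.6, 0.7, 0.5]
width: 0.762
gripper_force: 0.0
ang 53.5 q6 -0.54 tilt [ 0.0027 -0.0036] width 0.762 t 1.7
100 slide [0.78 0.17 4.97] twist -0.004 or 3.137
9 slide [ 0.82  0.18 14.07] twist -0.004 or 3.137
```

```bash
python3 -m creep '{"slide":[[0,0,4],[0,0,7],[0,0,8],[0,0,8],[0,0,8],[0,0,8],[0,0,8],[0,0,8],[0,0,8],[0,0,8]],"twist":[0,0,0,0,0,0,0,0,0,0]}'; python3 - <<'E'
from plan import *
go(456.1,271.2,53.7,100,9)
E
```

```text
time: 2.52
eef_pos: [0.4566, 0.271, 0.0714]
orientation: [0.001, 0.311, 0.951, 0.001]
wrist_force: [0.1, 0.7, -1.1]
width: 0.763
gripper_force: 0.0
ang 53.8 q6 -0.53 tilt [0.0014 0.0006] width 0.763 t 2.5
100 slide [ 0.05 -0.01 -2.86] twist 0.002 or -3.14
9 slide [ 0.06 -0.02  6.24] twist 0.002 or -3.14
```

```bash
python3 -m creep '{"slide":[[0,0,2],[0,0,4],[0,0,6],[0,0,6.2],[0,0,6.2],[0,0,6.2],[0,0,6.2],[0,0,6.2],[0,0,6.2],[0,0,6.2]],"twist":[0,0,0,0,0,0,0,0,0,0]}'; python3 -m creep '{"slide":[[0,0,0],[0,0,0],[0,0,0],[0,0,0],[0,0,0],[0,0,0],[0,0,0],[0,0,0],[0,0,0],[0,0,0]],"twist":[0,0,0,0,0,0,0,0,0,0]}' 2; python3 -m creep '{"slide":[[0,0,-2],[0,0,-5],[0,0,-9],[0,0,-13],[0,0,-15],[0,0,-15],[0,0,-15],[0,0,-15],[0,0,-15],[0,0,-15]],"twist":[0,0,0,0,0,0,0,0,0,0]}';  python3 - <<'E'
from plan import *
go(*pocket(3),yaw+90,150,69)
E
```

```text
time: 3.35
eef_pos: [0.4567, 0.2709, 0.0093]
orientation: [0.001, 0.311, 0.951, 0.0]
wrist_force: [0.5, 0.9, 0.1]
width: 0.759
gripper_force: 0.0
time: 4.18
eef_pos: [0.4575, 0.2715, 0.0104]
orientation: [0.001, 0.311, 0.95, 0.001]
wrist_force: [-2.0, 0.2, 10.6]
width: 0.238
gripper_force: 13.5
time: 5.02
eef_pos: [0.4552, 0.2702, 0.1568]
orientation: [-0.001, 0.311, 0.951, -0.001]
wrist_force: [0.2, -0.1, -0.0]
width: 0.226
gripper_force: 0.0
ang 53.8 q6 -0.53 tilt [-0.0034 -0.0014] width 0.226 t 5.0
150 slide [-22.16 -23.74   0.71] twist -1.006 or 2.135
69 slide [-22.17 -23.71   8.81] twist -1.006 or 2.135
```

The fingers closed to 2 cm with nothing between them, so I'll look.

```bash
python3 - <<'E'
from plan import *
t,X=med("top",3);s,Y=med("side",3)
print(cart("top",X,(.456,.271)),cart("side",Y,(.456,.271)))
f=lambda im,u,v,r:cv2.resize(im[v-r:v+r,u-r:u+r],(400,400),interpolation=cv2.INTER_CUBIC)
cv2.imwrite("pics/z4.png",np.hstack([f(t,219,281,40),f(s,250,225,50)])[:,:,::-1])
E
```

```text
[ 453.3  269.9   95.8   83.   -68.5  450.8  260.8  452.   264.9  595.6
 6163. ] [ 450.2  265.6   95.4   78.1  -46.6  438.3  250.6  441.3  254.3  597.1
 3506. ]
```

View pics/z4.png

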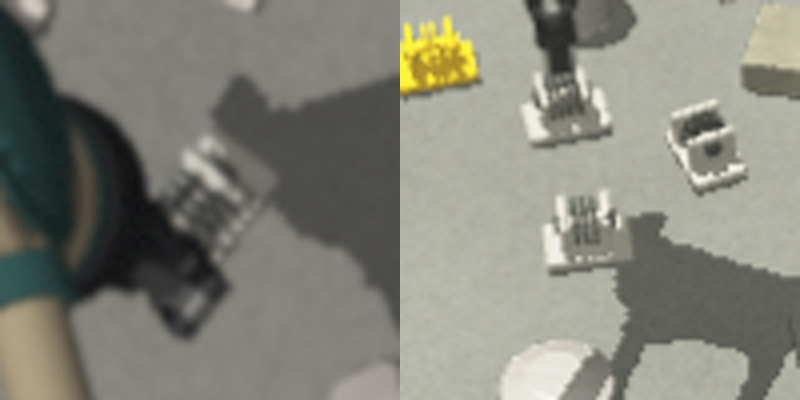

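The picture shows cart C still standing in place (side crop (585,235)) and the hand empty above it. The pads went in between its two side plates, which stand at the x ends. I'll grip across x on the outer plate faces instead, with the tips high enough to clear the clamp heads. First I'll shift aside and re-measure.

```bash
python3 -m creep '{"slide":[[4,0,0],[8,0,0],[12,0,0],[15,0,0],[15,0,0],[15,0,0],[15,0,0],[15,0,0],[15,0,0],[15,0,0]],"twist":[0.12,0.24,0.36,0.48,0.6,0.72,0.84,0.96,1.08,1.2]}' 6.5;python3 -m creep '{"slide":[[0,0,0],[0,0,0],[0,0,0],[0,0,0],[0,0,0],[0,0,0],[0,0,0],[0,0,0],[0,0,0],[0,0,0]],"twist":[0.12,0.24,0.37,0.37,0.37,0.37,0.37,0.37,0.37,0.37]}'; python3 - <<'E'
from plan import *
p,X=med("top",3);r=cart("top",X,(.456,.271));print(r)
go(r[0],r[1],r[4],60,22)
E
```

```text
time: 6.15
eef_pos: [0.3352, 0.3594, 0.1586]
orientation: [-0.0, 0.795, 0.607, 0.0]
wrist_force: [-0.1, 0.0, -0.0]
width: 0.761
gripper_force: 0.0
time: 6.98
eef_pos: [0.3353, 0.3593, 0.1586]
orientation: [-0.0, 0.892, 0.453, 0.0]
wrist_force: [1.3, 0.4, 0.8]
width: 0.762
gripper_force: 0.0
[456.1 271.2  62.8  40.7 -36.6 455.9 270.3 456.2 270.5  47.  471. ]
ang -36.1 q6 1.31 tilt [0.     0.0001] width 0.755 t 7.1
60 slide [1.000e-02 1.496e+01 9.860e+00] twist 0.008 or -3.134
22 slide [1.000e-02 1.496e+01 1.366e+01] twist 0.008 or -3.134
```

```bash
python3 -m creep '{"slide":[[0,4,0],[0,8,2],[0,12,4],[0,15,6],[0,15,8],[0,15,8],[0,15,8],[0,15,8],[0,15,8],[0,15,8]],"twist":[0,0,0,0,0,0,0,0,0,0]}'; python3 -m creep '{"slide":[[0,0,1.5],[0,0,3],[0,0,4.5],[0,0,5.7],[0,0,5.7],[0,0,5.7],[0,0,5.7],[0,0,5.7],[0,0,5.7],[0,0,5.7]],"twist":[0,0,0,0,0,0,0,0,0,0]}'; python3 -m creep '{"slide":[[0,0,0],[0,0,0],[0,0,0],[0,0,0],[0,0,0],[0,0,0],[0,0,0],[0,0,0],[0,0,0],[0,0,0]],"twist":[0,0,0,0,0,0,0,0,0,0]}' 2;python3 -m creep '{"slide":[[0,0,-2],[0,0,-5],[0,0,-9],[0,0,-13],[0,0,-14],[0,0,-14],[0,0,-14],[0,0,-14],[0,0,-14],[0,0,-14]],"twist":[0,0,0,0,0,0,0,0,0,0]}';  python3 - <<'E'
from plan import *
go(*pocket(3),yaw,165,81)
E
```

```text
time: 7.97
eef_pos: [0.4565, 0.2719, 0.0801]
orientation: [-0.0, 0.891, 0.454, 0.001]
wrist_force: [-0.3, -0.3, 1.5]
width: 0.76
gripper_force: 0.0
time: 8.8
eef_pos: [0.4569, 0.2711, 0.0224]
orientation: [0.0, 0.892, 0.453, 0.001]
wrist_force: [0.8, -0.1, 0.1]
width: 0.757
gripper_force: 0.0
time: 9.63
eef_pos: [0.4563, 0.2708, 0.0216]
orientation: [-0.0, 0.892, 0.453, 0.0]
wrist_force: [0.6, -0.6, 0.3]
width: 0.231
gripper_force: 0.0
time: 10.47
eef_pos: [0.4552, 0.2703, 0.1597]
orientation: [-0.0, 0.892, 0.453, -0.002]
wrist_force: [-0.9, 0.5, 0.0]
width: 0.232
gripper_force: 0.0
ang -36.2 q6 1.04 tilt [-0.0036 -0.0015] width 0.232 t 10.5
165 slide [-23.77  22.14  -0.5 ] twist -1.005 or 2.136
81 slide [-23.74  22.16   7.9 ] twist -1.005 or 2.136
```

The fingers closed with no contact at all, so I'll check where the fingertips really are in the point clouds.

```bash
python3 - <<'E'
from plan import *
p,M,s=cur();print(p)
s_,Y=med("side",3);t_,X=med("top",3)
for n,Z in(("side",Y),("top",X)):
    m=(np.hypot(Z[...,0]-p[0],Z[...,1]-p[1])<.08)&(Z[...,2]>.09)&(Z[...,2]<.35)
    q=Z[m]
    for a in np.arange(.09,.3,.02):
        k=q[(q[:,2]>=a)&(q[:,2]<a+.02)]
        if len(k)>3: print(n,round(a,2),len(k),np.round(k.mean(0),3),np.round(k.min(0),3),np.round(k.max(0),3))
uv=proj("side",[p])[0].astype(int);print(uv)
im=cv2.circle(s_[:,:,::-1].copy(),tuple(map(int,uv)),1,(0,0,255),-1)
cv2.imwrite("pics/z5.png",cv2.resize(im[uv[1]-70:uv[1]+50,uv[0]-60:uv[0]+60],(600,600),interpolation=cv2.INTER_CUBIC))
E
```

```text
[0.45522334 0.27031004 0.15966775]
side 0.19 43 [0.45  0.266 0.203] [0.433 0.252 0.195] [0.47  0.281 0.21 ]
side 0.21 53 [0.452 0.265 0.221] [0.432 0.249 0.211] [0.472 0.287 0.23 ]
side 0.23 154 [0.449 0.267 0.242] [0.411 0.237 0.23 ] [0.492 0.302 0.25 ]
side 0.25 156 [0.447 0.265 0.261] [0.402 0.23  0.25 ] [0.494 0.305 0.27 ]
side 0.27 295 [0.449 0.265 0.282] [0.396 0.225 0.27 ] [0.511 0.317 0.29 ]
side 0.29 194 [0.447 0.266 0.297] [0.397 0.237 0.29 ] [0.494 0.305 0.31 ]
top 0.19 8 [0.464 0.253 0.2  ] [0.459 0.251 0.193] [0.47  0.255 0.205]
top 0.21 8 [0.464 0.253 0.215] [0.458 0.251 0.21 ] [0.472 0.255 0.221]
top 0.23 51 [0.476 0.246 0.244] [0.464 0.235 0.233] [0.486 0.252 0.249]
top 0.25 40 [0.481 0.239 0.261] [0.46  0.228 0.25 ] [0.496 0.256 0.27 ]
top 0.27 200 [0.474 0.255 0.286] [0.398 0.223 0.271] [0.513 0.315 0.29 ]
top 0.29 107 [0.479 0.252 0.297] [0.403 0.227 0.29 ] [0.502 0.308 0.31 ]
[241 197]
```

View pics/z5.png

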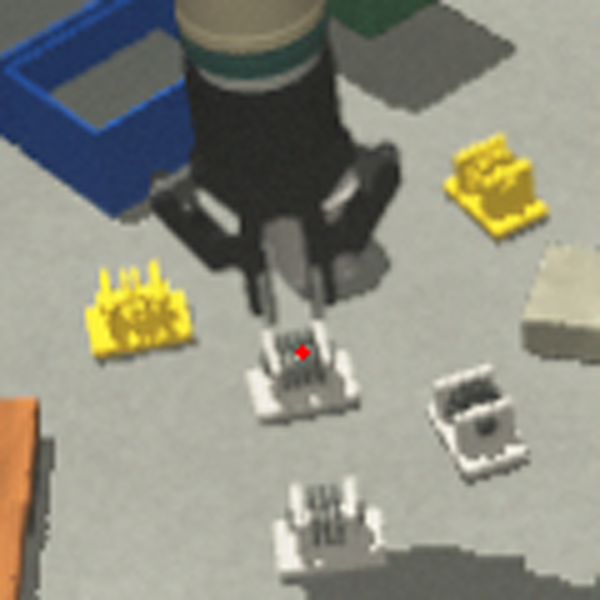

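The fingertips (crop (270,320) and (322,318)) sit well above the reported TCP (red dot), by about 25–35 mm. I'll touch the free bench gently with shut fingers to get the exact offset.

```bash
python3 -m creep '{"slide":[[-3,2,0],[-6,4,0],[-7.3,5.3,0],[-7.3,5.3,4],[-7.3,5.3,8],[-7.3,5.3,12],[-7.3,5.3,14],[-7.3,5.3,14.5],[-7.3,5.3,14.5],[-7.3,5.3,14.5]],"twist":[0,0,0,0,0,0,0,0,0,0]}' 0; python3 -m creep '{"slide":[[0,0,0],[0,0,0.2],[0,0,0.4],[0,0,0.6],[0,0,0.8],[0,0,1],[0,0,1],[0,0,1],[0,0,1],[0,0,1]],"twist":[0,0,0,0,0,0,0,0,0,0]}'; python3 - <<'E'
from plan import *
for n in("side","top"):
    Z=med(n,3)[1];p=cur()[0]
    q=Z[(np.hypot(Z[...,0]-p[0],Z[...,1]-p[1])<.03)&(Z[...,2]<.1)&(Z[...,2]>.012)]
    print(n,len(q),np.sort(q[:,2])[:8].round(4))
E
```

```text
time: 11.6
eef_pos: [0.4573, 0.1809, 0.0175]
orientation: [0.0, 0.892, 0.453, 0.001]
wrist_force: [-0.4, -0.3, -0.2]
width: -0.003
gripper_force: 0.0
time: 12.43
eef_pos: [0.4562, 0.1806, 0.0066]
orientation: [-0.0, 0.892, 0.453, 0.0]
wrist_force: [-0.5, -0.4, 0.6]
width: 0.002
gripper_force: 0.0
side 218 [0.04   0.0405 0.041  0.0411 0.0418 0.043  0.0447 0.0453]
top 0 []
```

```bash
Z='0,0,0,0,0,0,0,0,0,0'; python3 -m creep '{"slide":[[0,0,0.6],[0,0,1.2],[0,0,1.8],[0,0,2.2],[0,0,2.2],[0,0,2.2],[0,0,2.2],[0,0,2.2],[0,0,2.2],[0,0,2.2]],"twist":[0,0,0,0,0,0,0,0,0,0]}'; python3 -m creep '{"slide":[[0,0,0],[0,0,0.1],[0,0,0.2],[0,0,0.3],[0,0,0.4],[0,0,0.5],[0,0,0.5],[0,0,0.5],[0,0,0.5],[0,0,0.5]],"twist":[0,0,0,0,0,0,0,0,0,0]}';  python3 -m creep '{"slide":[[0,0,0],[0,0,0.1],[0,0,0.2],[0,0,0.3],[0,0,0.4],[0,0,0.4],[0,0,0.4],[0,0,0.4],[0,0,0.4],[0,0,0.4]],"twist":[0,0,0,0,0,0,0,0,0,0]}'
```

```text
time: 13.57
eef_pos: [0.4563, 0.1807, -0.0152]
orientation: [0.0, 0.892, 0.453, 0.0]
wrist_force: [-0.3, -0.7, -0.1]
width: -0.0
gripper_force: 0.0
time: 14.4
eef_pos: [0.4561, 0.1806, -0.0204]
orientation: [-0.0, 0.892, 0.453, 0.0]
wrist_force: [-0.4, -0.9, -0.5]
width: 0.001
gripper_force: 0.0
time: 15.23
eef_pos: [0.4562, 0.1806, -0.0243]
orientation: [-0.0, 0.892, 0.453, 0.0]
wrist_force: [-0.1, 0.7, 0.7]
width: 0.002
gripper_force: 0.0
```

```bash
for i in 1; do python3 -m creep '{"slide":[[0,0,0.1],[0,0,0.2],[0,0,0.3],[0,0,0.4],[0,0,0.4],[0,0,0.4],[0,0,0.4],[0,0,0.4],[0,0,0.4],[0,0,0.4]],"twist":[0,0,0,0,0,0,0,0,0,0]}';  python3 -m creep '{"slide":[[0,0,0.1],[0,0,0.2],[0,0,0.3],[0,0,0.3],[0,0,0.3],[0,0,0.3],[0,0,0.3],[0,0,0.3],[0,0,0.3],[0,0,0.3]],"twist":[0,0,0,0,0,0,0,0,0,0]}'; python3 -m creep '{"slide":[[0,0,0.1],[0,0,0.2],[0,0,0.2],[0,0,0.2],[0,0,0.2],[0,0,0.2],[0,0,0.2],[0,0,0.2],[0,0,0.2],[0,0,0.2]],"twist":[0,0,0,0,0,0,0,0,0,0]}';done
```

```text
time: 16.07
eef_pos: [0.4562, 0.1806, -0.0284]
orientation: [0.0, 0.892, 0.453, 0.0]
wrist_force: [-0.6, -0.5, 1.0]
width: 0.002
gripper_force: 0.0
time: 16.9
eef_pos: [0.4562, 0.1806, -0.0307]
orientation: [0.0, 0.892, 0.453, 0.0]
wrist_force: [-2.1, 0.4, 7.4]
width: -0.002
gripper_force: 3.8
time: 17.73
eef_pos: [0.4562, 0.1806, -0.0308]
orientation: [0.0, 0.892, 0.453, 0.001]
wrist_force: [-5.3, -1.4, 26.3]
width: 0.001
gripper_force: 12.6
```

Contact came at eef z = -0.0306, so the true tip height is eef z + 30.5 mm. I'll put that in the planner and grasp cart3 again across its plates.

```bash
sed -i 's/np.array(s\["eef_pos"\])/np.array(s["eef_pos"])+[0,0,.0305]/' plan.py; python3 -m creep '{"slide":[[0,0,-4],[0,0,-8],[0,0,-11],[0,0,-11],[2,-2,-11],[4,-4,-11],[7.3,-5.3,-11],[7.3,-5.3,-11],[7.3,-5.3,-11],[7.3,-5.3,-11]],"twist":[0,0,0,0,0,0,0,0,0,0]}' 6.5;  python3 -m creep '{"slide":[[0,0,0],[0,0,0],[0,0,0],[0,0,0],[0,0,0],[0,0,0],[0,0,0],[0,0,0],[0,0,0],[0,0,0]],"twist":[0,0,0,0,0,0,0,0,0,0]}'; python3 - <<'E'
from plan import *
go(456.1,271.2,-36.5,60,22)
E
```

```text
time: 18.57
eef_pos: [0.4556, 0.2704, 0.0759]
orientation: [0.0, 0.891, 0.453, -0.001]
wrist_force: [-1.3, 0.1, -0.3]
width: 0.759
gripper_force: 0.0
time: 19.4
eef_pos: [0.4564, 0.2708, 0.0766]
orientation: [-0.0, 0.892, 0.453, 0.0]
wrist_force: [-0.1, -0.3, -0.8]
width: 0.763
gripper_force: 0.0
ang -36.2 q6 1.04 tilt [0.     0.0001] width 0.763 t 19.4
60 slide [ 0.01 -0.04  4.71] twist 0.006 or -3.135
22 slide [ 0.01 -0.04  8.51] twist 0.006 or -3.135
```

```bash
python3 -m creep '{"slide":[[0,0,2],[0,0,4],[0,0,6],[0,0,7.5],[0,0,8.5],[0,0,8.5],[0,0,8.5],[0,0,8.5],[0,0,8.5],[0,0,8.5]],"twist":[0,0,0,0,0,0,0,0,0,0]}'; python3 -m creep '{"slide":[[0,0,0],[0,0,0],[0,0,0],[0,0,0],[0,0,0],[0,0,0],[0,0,0],[0,0,0],[0,0,0],[0,0,0]],"twist":[0,0,0,0,0,0,0,0,0,0]}' 2;python3 -m creep '{"slide":[[0,0,-2],[0,0,-5],[0,0,-9],[0,0,-12],[0,0,-14],[0,0,-14],[0,0,-14],[0,0,-14],[0,0,-14],[0,0,-14]],"twist":[0,0,0,0,0,0,0,0,0,0]}';  python3 - <<'E'
from plan import *
go(*pocket(3),yaw,165,81)
E
```

```text
time: 20.23
eef_pos: [0.4572, 0.2712, -0.0074]
orientation: [0.0, 0.892, 0.453, 0.001]
wrist_force: [-0.1, 0.8, -0.7]
width: 0.762
gripper_force: 0.0
time: 21.07
eef_pos: [0.4568, 0.2711, -0.0077]
orientation: [-0.0, 0.892, 0.453, 0.001]
wrist_force: [-1.6, -0.5, 5.8]
width: 0.402
gripper_force: 61.2
time: 21.9
eef_pos: [0.4551, 0.2703, 0.1297]
orientation: [-0.0, 0.892, 0.453, -0.002]
wrist_force: [0.6, -0.1, -1.1]
width: 0.402
gripper_force: 60.5
ang -36.2 q6 1.04 tilt [-0.0036 -0.0015] width 0.402 t 21.9
165 slide [-23.76  22.15  -0.45] twist -1.005 or 2.136
81 slide [-23.73  22.16   7.95] twist -1.005 or 2.136
```

Held at 34 mm opening with 60 N. Next I'll carry it above pocket 3.

```bash
python3 -m creep '{"slide":[[-4,4,0],[-8,8,0],[-12,11,0],[-16,15,0],[-20,19,0],[-23.8,22.1,0],[-23.8,22.1,0],[-23.8,22.1,0],[-23.8,22.1,0],[-23.8,22.1,0]],"twist":[-0.12,-0.24,-0.36,-0.48,-0.6,-0.72,-0.84,-0.96,-1.005,-1.005]}'; python3 -m creep '{"slide":[[0,0,0],[0,0,0],[0,0,2],[0,0,3],[0,0,4],[0,0,4],[0,0,4],[0,0,4],[0,0,4],[0,0,4]],"twist":[0,0,0,0,0,0,0,0,0,0]}'; python3 - <<'E'
from plan import *
go(*pocket(3),yaw,100,80)
for n in ("top","side"):
    p,X=med(n,3); c=pocket(3)/1000
    im=p[:,:,::-1]; w=proj(n,[[*c,.1]])[0].astype(int);cv2.imwrite(f"pics/c3{n}.png",cv2.resize(im[w[1]-40:w[1]+40,w[0]-50:w[0]+50],(800,640)[:1]*1+(600,) if 0 else (400,320),interpolation=cv2.INTER_CUBIC))
cv2.imwrite("pics/z6.png",np.hstack([cv2.imread("pics/c3top.png"),cv2.imread("pics/c3side.png")]))
E
```

```text
time: 22.73
eef_pos: [0.4951, -0.0573, 0.1306]
orientation: [0.001, 0.563, 0.826, -0.002]
wrist_force: [0.4, -0.1, -2.3]
width: 0.405
gripper_force: 60.6
time: 23.57
eef_pos: [0.495, -0.0518, 0.0923]
orientation: [0.001, 0.563, 0.826, 0.0]
wrist_force: [0.3, 0.5, -1.3]
width: 0.408
gripper_force: 60.6
ang 21.4 q6 -0.62 tilt [ 0.0014 -0.0002] width 0.408 t 23.6
100 slide [ 0.   -0.13  2.28] twist -0.0 or 3.141
80 slide [ 0.   -0.14  4.28] twist -0.0 or 3.141
```

View pics/z6.png

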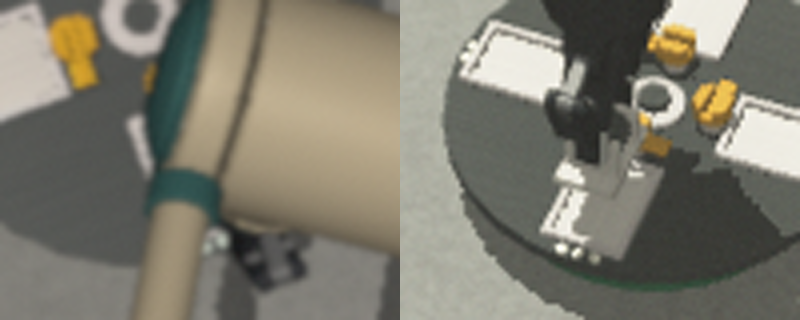

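The side crop shows the cartridge hanging over the three-mark pocket. I'll lower it carefully.

```bash
python3 -m creep '{"slide":[[0,-0.14,1],[0,-0.14,2],[0,-0.14,3],[0,-0.14,3.5],[0,-0.14,3.8],[0,-0.14,4],[0,-0.14,4.1],[0,-0.14,4.1],[0,-0.14,4.1],[0,-0.14,4.1]],"twist":[0,0,0,0,0,0,0,0,0,0]}'; python3 - <<'E'
from plan import *
go(*pocket(3),yaw,80)
E
```

```text
time: 24.7
eef_pos: [0.4935, -0.0523, 0.051]
orientation: [0.0, 0.563, 0.826, 0.0]
wrist_force: [-0.4, -0.6, -1.6]
width: 0.403
gripper_force: 60.7
ang 21.4 q6 -0.62 tilt [ 0.0009 -0.0001] width 0.403 t 24.7
80 slide [-0.01  0.03  0.15] twist -0.0 or 3.141
```

```bash
python3 -m creep '{"slide":[[0,0,0.1],[0,0,0.15],[0,0,0.15],[0,0,0.15],[0,0,0.15],[0,0,0.15],[0,0,0.15],[0,0,0.15],[0,0,0.15],[0,0,0.15]],"twist":[0,0,0,0,0,0,0,0,0,0]}'; python3 -m creep '{"slide":[[0,0,0],[0,0,0],[0,0,0],[0,0,0],[0,0,0],[0,0,0],[0,0,0],[0,0,0],[0,0,0],[0,0,0]],"twist":[0,0,0,0,0,0,0,0,0,0]}' 4.3; python3 -m creep '{"slide":[[0,0,-1],[0,0,-3],[0,0,-6],[0,0,-9],[0,0,-9],[0,0,-9],[0,0,-9],[0,0,-9],[0,0,-9],[0,0,-9]],"twist":[0,0,0,0,0,0,0,0,0,0]}';  python3 - <<'E'
from plan import *
p,X=med("top",3)
for c in((.5772,.2753),(.5313,.3812),(.6153,-.2869)): print(cart("top",X,c))
go(577.2,275.3,69.6,150)
p,Y=med("side",3);q=Y[...,:2]-pocket(3)/1000;m=(np.hypot(*np.moveaxis(q,2,0))<.05)&(Y[...,2]>.063)&(Y[...,2]<.11);print(np.sort(Y[m][:,2])[-5:])
cv2.imwrite("pics/z7.png",cv2.resize(p[200:300,280:420,::-1],(700,500),interpolation=cv2.INTER_CUBIC))
E
```

```text
time: 25.53
eef_pos: [0.4933, -0.0523, 0.0493]
orientation: [0.0, 0.563, 0.826, 0.0]
wrist_force: [-1.0, 0.5, 3.4]
width: 0.402
gripper_force: 61.1
time: 26.37
eef_pos: [0.4931, -0.0523, 0.0491]
orientation: [0.0, 0.563, 0.826, 0.0]
wrist_force: [-0.3, 0.5, 0.6]
width: 0.506
gripper_force: 0.0
time: 27.2
eef_pos: [0.4924, -0.0521, 0.138]
orientation: [-0.001, 0.563, 0.826, -0.0]
wrist_force: [-1.4, 0.0, 0.0]
width: 0.505
gripper_force: 0.0
[577.1 275.2  62.3  40.1  69.  576.6 274.4 576.5 275.1  47.5 443. ]
[531.2 381.2  62.2  41.5 -29.8 530.4 380.  531.2 382.1  48.3 465. ]
[ 615.1 -287.    62.3   41.   -33.   615.1 -285.1  615.4 -285.7   47.
  408. ]
ang 21.4 q6 -0.62 tilt [-0.0011  0.0004] width 0.499 t 27.4
150 slide [27.4  19.82  1.91] twist -0.841 or 2.301
[0.10446203 0.10453839 0.10477929 0.10501772 0.10624386]
```

View pics/z7.png

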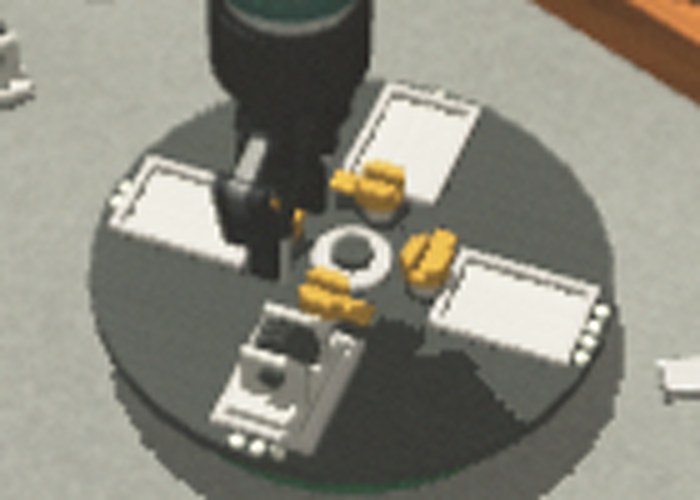

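Cart3 lies flat in the three-mark pocket (crop (290,380)), with its top at 104. Next is B (cart2).

```bash
python3 -m creep '{"slide":[[27.4,19.8,0],[27.4,19.8,0],[27.4,19.8,0],[27.4,19.8,0],[27.4,19.8,0],[27.4,19.8,0],[27.4,19.8,0],[27.4,19.8,0],[27.4,19.8,0],[27.4,19.8,0]],"twist":[-0.12,-0.24,-0.36,-0.48,-0.6,-0.72,-0.838,-0.838,-0.838,-0.838]}' 6.5; python3 -m creep '{"slide":[[0,0,0],[0,0,3],[0,0,6],[0,0,9],[0,0,10],[0,0,10],[0,0,10],[0,0,10],[0,0,10],[0,0,10]],"twist":[0,0,0,0,0,0,0,0,0,0]}'; python3 - <<'E'
from plan import *
go(577.1,275.2,69.4,22)
E
```

```text
time: 28.33
eef_pos: [0.5775, 0.2778, 0.1385]
orientation: [-0.0, 0.177, 0.984, 0.0]
wrist_force: [-0.7, -0.3, -0.7]
width: 0.761
gripper_force: 0.0
time: 29.17
eef_pos: [0.5786, 0.2754, 0.041]
orientation: [0.002, 0.179, 0.984, 0.001]
wrist_force: [-0.1, -0.4, -0.4]
width: 0.761
gripper_force: 0.0
ang 69.4 q6 -0.88 tilt [0.0033 0.0012] width 0.761 t 29.2
22 slide [ 0.14 -0.08  4.95] twist 0.001 or -3.141
```

```bash
python3 -m creep '{"slide":[[0.05,-0.03,2],[0.05,-0.03,3.5],[0.05,-0.03,4.5],[0.05,-0.03,4.95],[0.05,-0.03,4.95],[0.05,-0.03,4.95],[0.05,-0.03,4.95],[0.05,-0.03,4.95],[0.05,-0.03,4.95],[0.05,-0.03,4.95]],"twist":[0,0,0,0,0,0,0,0,0,0]}'; python3 -m creep '{"slide":[[0,0,0],[0,0,0],[0,0,0],[0,0,0],[0,0,0],[0,0,0],[0,0,0],[0,0,0],[0,0,0],[0,0,0]],"twist":[0,0,0,0,0,0,0,0,0,0]}' 2;python3 -m creep '{"slide":[[0,0,-2],[0,0,-5],[0,0,-9],[0,0,-12],[0,0,-13],[0,0,-13],[0,0,-13],[0,0,-13],[0,0,-13],[0,0,-13]],"twist":[0,0,0,0,0,0,0,0,0,0]}';  python3 - <<'E'
from plan import *
go(*pocket(2),yaw+90,150)
E
```

```text
time: 30.0
eef_pos: [0.5771, 0.2752, -0.0098]
orientation: [0.0, 0.178, 0.984, 0.0]
wrist_force: [0.3, 2.2, 0.4]
width: 0.767
gripper_force: 0.0
time: 30.83
eef_pos: [0.5772, 0.2752, -0.0099]
orientation: [0.0, 0.178, 0.984, 0.0]
wrist_force: [0.7, 1.2, 6.1]
width: 0.404
gripper_force: 61.9
time: 31.67
eef_pos: [0.5755, 0.2746, 0.1173]
orientation: [-0.002, 0.178, 0.984, -0.001]
wrist_force: [0.4, 0.1, -2.1]
width: 0.412
gripper_force: 61.2
ang 69.4 q6 -0.88 tilt [-0.004  -0.0013] width 0.412 t 31.7
150 slide [ -4.5  -20.48  -0.18] twist -0.733 or 2.408
```

```bash
python3 -m creep '{"slide":[[-1,-4,0],[-2,-8,0],[-3,-12,0],[-4,-16,0],[-4.5,-20.4,0],[-4.5,-20.4,0],[-4.5,-20.4,0],[-4.5,-20.4,0],[-4.5,-20.4,0],[-4.5,-20.4,0]],"twist":[-0.12,-0.24,-0.36,-0.48,-0.6,-0.72,-0.733,-0.733,-0.733,-0.733]}'; python3 -m creep '{"slide":[[0,0,0],[0,0,1],[0,0,2],[0,0,3],[0,0,4],[0,0,4],[0,0,4],[0,0,4],[0,0,4],[0,0,4]],"twist":[0,0,0,0,0,0,0,0,0,0]}'; python3 - <<'E'
from plan import *
go(*pocket(2),yaw+90,77.6)
E
```

```text
time: 32.5
eef_pos: [0.5475, 0.0696, 0.1193]
orientation: [0.0, -0.186, 0.983, 0.0]
wrist_force: [-0.1, -0.1, -2.1]
width: 0.407
gripper_force: 61.3
time: 33.33
eef_pos: [0.5478, 0.0682, 0.0802]
orientation: [0.001, -0.186, 0.983, -0.0]
wrist_force: [-0.2, 0.3, -2.1]
width: 0.407
gripper_force: 61.2
ang 111.4 q6 -1.95 tilt [0.0014 0.0001] width 0.407 t 33.3
77.6 slide [ 0.24 -0.03  3.31] twist -0.0 or 3.141
```

```bash
python3 -m creep '{"slide":[[0.16,-0.03,0],[0.16,-0.03,1],[0.16,-0.03,2],[0.16,-0.03,2.6],[0.16,-0.03,2.9],[0.16,-0.03,3.1],[0.16,-0.03,3.2],[0.16,-0.03,3.25],[0.16,-0.03,3.25],[0.16,-0.03,3.25]],"twist":[0,0,0,0,0,0,0,0,0,0]}'; python3 - <<'E'
from plan import *
go(*pocket(2),yaw+90,77.6)
E
```

```text
time: 34.17
eef_pos: [0.5463, 0.0674, 0.0474]
orientation: [0.001, -0.186, 0.983, -0.0]
wrist_force: [0.2, 0.4, -1.5]
width: 0.403
gripper_force: 61.4
ang 111.4 q6 -1.95 tilt [0.0011 0.0001] width 0.403 t 34.2
77.6 slide [ 0.07 -0.01  0.03] twist -0.0 or 3.141
```

```bash
python3 -m creep '{"slide":[[0,0,0],[0,0,0],[0,0,0],[0,0,0],[0,0,0],[0,0,0],[0,0,0],[0,0,0],[0,0,0],[0,0,0]],"twist":[0,0,0,0,0,0,0,0,0,0]}' 4.3; python3 -m creep '{"slide":[[0,0,-1],[0,0,-3],[0,0,-6],[0,0,-9],[0,0,-9],[0,0,-9],[0,0,-9],[0,0,-9],[0,0,-9],[0,0,-9]],"twist":[0,0,0,0,0,0,0,0,0,0]}';  python3 - <<'E'
from plan import *
p,X=med("top",3)
for c in((.5313,.3812),(.6153,-.2869)): print(cart("top",X,c))
r=cart("top",X,(.5313,.3812))
go(r[0],r[1],r[4],150)
E
```

```text
time: 35.0
eef_pos: [0.5459, 0.0674, 0.0471]
orientation: [0.0, -0.186, 0.983, 0.0]
wrist_force: [-0.7, -0.5, 0.5]
width: 0.505
gripper_force: 0.0
time: 35.83
eef_pos: [0.5451, 0.0674, 0.136]
orientation: [-0.001, -0.186, 0.983, 0.0]
wrist_force: [0.3, -0.2, 1.2]
width: 0.503
gripper_force: 0.0
[531.  381.1  62.2  40.6 -30.3 530.4 380.  531.3 381.3  47.8 459. ]
[ 615.  -286.9   62.5   40.8  -33.2  615.3 -284.9  615.6 -285.5   47.5
  423. ]
ang 111.4 q6 -1.95 tilt [-0.0012  0.0001] width 0.506 t 36.0
150 slide [-10.11  29.74   1.7 ] twist -0.668 or 2.474
```

```bash
python3 -m creep '{"slide":[[-10.1,29.7,0],[-10.1,29.7,0],[-10.1,29.7,0],[-10.1,29.7,0],[-10.1,29.7,0],[-10.1,29.7,0],[-10.1,29.7,0],[-10.1,29.7,0],[-10.1,29.7,0],[-10.1,29.7,0]],"twist":[-0.12,-0.24,-0.36,-0.48,-0.6,-0.67,-0.67,-0.67,-0.67,-0.67]}' 6.5; python3 -m creep '{"slide":[[0,0,0],[0,0,3],[0,0,6],[0,0,9],[0,0,10],[0,0,10],[0,0,10],[0,0,10],[0,0,10],[0,0,10]],"twist":[0,0,0,0,0,0,0,0,0,0]}'; python3 - <<'E'
from plan import *
p,X=med("side",3);print(cart("side",X,(.530,.383)))
go(531,381.2,-29.9,21)
E
```

```text
time: 36.82
eef_pos: [0.5307, 0.3818, 0.1363]
orientation: [-0.001, -0.5, 0.866, -0.0]
wrist_force: [0.2, -0.2, 0.3]
width: 0.76
gripper_force: 0.0
time: 37.65
eef_pos: [0.5325, 0.3813, 0.0391]
orientation: [0.002, -0.499, 0.867, 0.0]
wrist_force: [-0.4, -0.1, -0.1]
width: 0.762
gripper_force: 0.0
[ 524.9  378.7   95.6   74.6  -50.5  516.7  361.1  521.2  365.6  477.
 2864. ]
ang 149.8 q6 -2.1 tilt [0.0015 0.0009] width 0.763 t 37.8
21 slide [0.03 0.07 4.76] twist -0.005 or 3.137
```

```bash
python3 -m creep '{"slide":[[0.03,0.07,2],[0.03,0.07,3.5],[0.03,0.07,4.5],[0.03,0.07,4.8],[0.03,0.07,4.8],[0.03,0.07,4.8],[0.03,0.07,4.8],[0.03,0.07,4.8],[0.03,0.07,4.8],[0.03,0.07,4.8]],"twist":[0,0,0,0,0,0,0,0,0,0]}'; python3 -m creep '{"slide":[[0,0,0],[0,0,0],[0,0,0],[0,0,0],[0,0,0],[0,0,0],[0,0,0],[0,0,0],[0,0,0],[0,0,0]],"twist":[0,0,0,0,0,0,0,0,0,0]}' 2;python3 -m creep '{"slide":[[0,0,-2],[0,0,-5],[0,0,-9],[0,0,-12],[0,0,-13],[0,0,-13],[0,0,-13],[0,0,-13],[0,0,-13],[0,0,-13]],"twist":[0,0,0,0,0,0,0,0,0,0]}';  python3 - <<'E'
from plan import *
go(*pocket(4),yaw+90,165)
E
```

```text
time: 38.63
eef_pos: [0.5309, 0.381, -0.0103]
orientation: [0.001, -0.499, 0.867, 0.0]
wrist_force: [-0.2, 1.0, 0.7]
width: 0.761
gripper_force: 0.0
time: 39.47
eef_pos: [0.5309, 0.381, -0.0105]
orientation: [0.001, -0.499, 0.867, 0.0]
wrist_force: [0.8, 0.1, 4.4]
width: 0.404
gripper_force: 61.8
time: 40.3
eef_pos: [0.5294, 0.3801, 0.1167]
orientation: [-0.002, -0.499, 0.867, 0.0]
wrist_force: [0.1, -0.5, -2.1]
width: 0.406
gripper_force: 61.2
ang 149.8 q6 -2.1 tilt [-0.0038 -0.0021] width 0.406 t 40.3
165 slide [ 37.67 -31.57  -1.71] twist 0.67 or -2.472
```

```bash
python3 -m creep '{"slide":[[3,-2.5,-2],[6,-5,-2],[9,-7.5,-2],[12,-10,-2],[15,-12.5,-2],[18,-15,-2],[21,-17.5,-2],[24,-20,-2],[27,-22.5,-2],[30,-25,-2]],"twist":[0.1,0.2,0.3,0.4,0.5,0.6,0.67,0.67,0.67,0.67]}'; python3 -m creep '{"slide":[[0,0,0],[0,0,0],[0,0,0],[0,0,0],[0,0,0],[0,0,0],[0,0,0],[0,0,0],[0,0,0],[0,0,0]],"twist":[0,0,0,0,0,0,0,0,0,0]}'; python3 - <<'E'
from plan import *
go(*pocket(4),yaw+90,115)
E
```

```text
time: 41.13
eef_pos: [0.5954, -0.006, 0.1381]
orientation: [-0.001, -0.186, 0.983, 0.0]
wrist_force: [0.3, 0.2, -2.4]
width: 0.405
gripper_force: 61.3
time: 41.97
eef_pos: [0.5959, -0.0039, 0.1392]
orientation: [0.0, -0.186, 0.983, 0.0]
wrist_force: [-0.4, 0.6, -1.7]
width: 0.405
gripper_force: 61.2
ang 111.5 q6 -2.07 tilt [0.0002 0.0001] width 0.405 t 42.0
115 slide [ 2.08 -9.96  5.46] twist 0.0 or -3.141
```

```bash
python3 -m creep '{"slide":[[1,-4,0],[2,-8,0],[2.08,-9.96,0],[2.08,-9.96,0],[2.08,-9.96,2],[2.08,-9.96,4],[2.08,-9.96,5.5],[2.08,-9.96,5.5],[2.08,-9.96,5.5],[2.08,-9.96,5.5]],"twist":[0,0,0,0,0,0,0,0,0,0]}'; python3 -m creep '{"slide":[[0,0,1],[0,0,2],[0,0,2.8],[0,0,3.2],[0,0,3.4],[0,0,3.4],[0,0,3.4],[0,0,3.4],[0,0,3.4],[0,0,3.4]],"twist":[0,0,0,0,0,0,0,0,0,0]}'; python3 - <<'E'
from plan import *
go(*pocket(4),yaw+90,77)
E
```

```text
time: 42.8
eef_pos: [0.6137, -0.1042, 0.0851]
orientation: [0.001, -0.186, 0.983, -0.0]
wrist_force: [0.7, -0.0, -1.0]
width: 0.404
gripper_force: 61.3
time: 43.63
eef_pos: [0.6132, -0.1046, 0.0505]
orientation: [0.0, -0.186, 0.983, -0.0]
wrist_force: [-0.7, -0.5, -2.4]
width: 0.405
gripper_force: 61.3
ang 111.4 q6 -2.23 tilt [ 0.0008 -0.0001] width 0.405 t 43.6
77 slide [0.01 0.04 0.4 ] twist -0.0 or 3.141
```

```bash
python3 -m creep '{"slide":[[0,0.03,0.1],[0,0.03,0.2],[0,0.03,0.3],[0,0.03,0.38],[0,0.03,0.38],[0,0.03,0.38],[0,0.03,0.38],[0,0.03,0.38],[0,0.03,0.38],[0,0.03,0.38]],"twist":[0,0,0,0,0,0,0,0,0,0]}'; python3 -m creep '{"slide":[[0,0,0],[0,0,0],[0,0,0],[0,0,0],[0,0,0],[0,0,0],[0,0,0],[0,0,0],[0,0,0],[0,0,0]],"twist":[0,0,0,0,0,0,0,0,0,0]}' 4.3; python3 -m creep '{"slide":[[0,0,-1],[0,0,-3],[0,0,-6],[0,0,-9],[0,0,-11],[0,0,-11],[0,0,-11],[0,0,-11],[0,0,-11],[0,0,-11]],"twist":[0,0,0,0,0,0.12,0.24,0.36,0.48,0.6]}';  python3 - <<'E'
from plan import *
p,X=med("top",3)
print(cart("top",X,(.6153,-.2869)))
p,Y=med("side",3)
print(cart("side",Y,(.6153,-.2869)))
go(615.1,-286.9,-33,150)
for c in ((.68,-.36),):
    m=(np.hypot(X[...,0]-c[0],X[...,1]-c[1])<.12)&(X[...,2]>.09)&(X[...,2]<.14);print("oil",X[m].mean(0) if m.any() else None)
E
```

```text
time: 44.47
eef_pos: [0.6128, -0.1042, 0.0466]
orientation: [0.0, -0.186, 0.983, 0.0]
wrist_force: [-1.7, 0.8, 3.9]
width: 0.407
gripper_force: 61.8
time: 45.3
eef_pos: [0.6129, -0.1042, 0.0463]
orientation: [0.0, -0.186, 0.983, 0.0]
wrist_force: [0.4, 0.2, -0.1]
width: 0.504
gripper_force: 0.0
time: 46.13
eef_pos: [0.6129, -0.1042, 0.1573]
orientation: [0.001, 0.116, 0.993, -0.0]
wrist_force: [0.0, 0.5, 0.3]
width: 0.501
gripper_force: 0.0
[ 615.4 -287.    62.3   40.8  -32.7  615.4 -284.9  615.2 -285.8   48.5
  419. ]
[ 613.9 -284.9   64.1   43.7  -33.3  611.9 -285.9  613.5 -285.5   49.5
  379. ]
ang 77.2 q6 -1.63 tilt [ 0.0004 -0.    ] width 0.504 t 46.4
150 slide [ -4.27 -17.76   3.71] twist -1.219 or 1.923
oil None
```

```bash
python3 - <<'E'
from plan import *
for n in("side","top"):
    p,Y=med(n,3);h=cv2.cvtColor(p,cv2.COLOR_RGB2HSV)
    m=(np.hypot(Y[...,0]-.68,Y[...,1]+.36)<.13)&(Y[...,2]>.03)&(Y[...,2]<.14)&(np.hypot(Y[...,0]-.615,Y[...,1]+.287)>.05)
    q=Y[m];print(n,len(q),q.mean(0),q.min(0),q.max(0))
E
python3 -m creep '{"slide":[[0,-4,0],[-1,-8,0],[-2,-12,0],[-3,-16,0],[-4.3,-17.7,0],[-4.3,-17.7,0],[-4.3,-17.7,0],[-4.3,-17.7,0],[-4.3,-17.7,0],[-4.3,-17.7,0]],"twist":[0.12,0.24,0.36,0.48,0.6,0.72,0.84,0.96,1.08,1.2]}' 5.5; python3 -m creep '{"slide":[[0,0,0],[0,0,0],[0,0,0],[0,0,0],[0,0,0],[0,0,0],[0,0,0],[0,0,0],[0,0,0],[0,0,0]],"twist":[0.12,0.24,0.36,0.48,0.6,0.72,0.723,0.723,0.723,0.723]}'; python3 - <<'E'
from plan import *
go(615.2,-286.9,-33,21)
E
```

```text
side 526 [ 0.6841552  -0.35525509  0.08126293] [ 0.66718574 -0.37457049  0.03059353] [ 0.71633922 -0.32851761  0.13495934]
top 6 [ 0.68542896 -0.36590032  0.09656522] [ 0.6792209  -0.36960498  0.07699624] [ 0.69580111 -0.3610037   0.13010819]
time: 47.57
eef_pos: [0.615, -0.2865, 0.156]
orientation: [-0.0, 0.656, 0.755, 0.0]
wrist_force: [0.0, 0.2, -0.8]
width: 0.648
gripper_force: 0.0
time: 48.4
eef_pos: [0.6151, -0.2863, 0.1562]
orientation: [-0.0, 0.879, 0.477, 0.0]
wrist_force: [0.0, 0.1, -0.2]
width: 0.641
gripper_force: 0.0
ang -33.0 q6 0.04 tilt [-0.0001  0.0001] width 0.641 t 48.4
21 slide [-0.04  0.04 16.57] twist -0.0 or 3.141
```

```bash
python3 -m creep '{"slide":[[0,0,4],[0,0,8],[0,0,11],[0,0,13],[0,0,15],[0,0,16.5],[0,0,16.5],[0,0,16.5],[0,0,16.5],[0,0,16.5]],"twist":[0,0,0,0,0,0,0,0,0,0]}'; python3 -m creep '{"slide":[[0,0,0],[0,0,0],[0,0,0],[0,0,0],[0,0,0],[0,0,0],[0,0,0],[0,0,0],[0,0,0],[0,0,0]],"twist":[0,0,0,0,0,0,0,0,0,0]}' 2;python3 -m creep '{"slide":[[0,0,-2],[0,0,-5],[0,0,-9],[0,0,-12],[0,0,-15],[0,0,-15],[0,0,-15],[0,0,-15],[0,0,-15],[0,0,-15]],"twist":[0,0,0,0,0,0,0,0,0,0]}';  python3 - <<'E'
from plan import *
go(*pocket(1),yaw,165)
E
```

```text
time: 49.23
eef_pos: [0.6163, -0.287, -0.007]
orientation: [0.001, 0.879, 0.476, 0.001]
wrist_force: [0.3, -0.5, 0.3]
width: 0.644
gripper_force: 0.0
time: 50.07
eef_pos: [0.6162, -0.287, -0.007]
orientation: [0.001, 0.879, 0.476, 0.001]
wrist_force: [0.0, -0.1, 6.2]
width: 0.402
gripper_force: 62.7
time: 50.9
eef_pos: [0.6139, -0.2856, 0.1388]
orientation: [-0.002, 0.879, 0.476, -0.001]
wrist_force: [0.2, -0.3, -1.6]
width: 0.403
gripper_force: 61.9
ang -33.1 q6 0.04 tilt [-0.0037  0.0023] width 0.403 t 50.9
165 slide [ 27.98 -12.14   0.49] twist -0.952 or 2.189
```

```bash
python3 -m creep '{"slide":[[4,-2,0],[8,-4,0],[12,-6,0],[16,-8,0],[20,-9,0],[24,-11,0],[27.9,-12.1,0],[27.9,-12.1,0],[27.9,-12.1,0],[27.9,-12.1,0]],"twist":[-0.12,-0.24,-0.36,-0.48,-0.6,-0.72,-0.84,-0.952,-0.952,-0.952]}'; python3 -m creep '{"slide":[[0,0,0],[0,0,0],[0,0,2],[0,0,4],[0,0,5],[0,0,5],[0,0,5],[0,0,5],[0,0,5],[0,0,5]],"twist":[0,0,0,0,0,0,0,0,0,0]}'; python3 - <<'E'
from plan import *
go(*pocket(1),yaw,80.5)
E
```

```text
time: 51.73
eef_pos: [0.6655, 0.0143, 0.1398]
orientation: [-0.001, 0.563, 0.826, -0.001]
wrist_force: [0.1, -1.2, -2.0]
width: 0.408
gripper_force: 61.8
time: 52.57
eef_pos: [0.6671, 0.0133, 0.0926]
orientation: [0.001, 0.563, 0.826, 0.001]
wrist_force: [0.6, -0.1, -1.4]
width: 0.404
gripper_force: 61.8
ang 21.4 q6 -0.46 tilt [ 0.0023 -0.0001] width 0.404 t 52.6
80.5 slide [ 0.25 -0.13  4.26] twist -0.001 or 3.141
```

```bash
python3 -m creep '{"slide":[[0.18,-0.08,1],[0.18,-0.08,2],[0.18,-0.08,3],[0.18,-0.08,3.5],[0.18,-0.08,3.8],[0.18,-0.08,4],[0.18,-0.08,4.15],[0.18,-0.08,4.2],[0.18,-0.08,4.2],[0.18,-0.08,4.2]],"twist":[0,0,0,0,0,0,0,0,0,0]}'; python3 - <<'E'
from plan import *
go(*pocket(1),yaw,80.5)
E
```

```text
time: 53.4
eef_pos: [0.6647, 0.0148, 0.05]
orientation: [0.0, 0.563, 0.826, 0.0]
wrist_force: [-3.1, -0.4, 3.8]
width: 0.404
gripper_force: 62.3
ang 21.4 q6 -0.46 tilt [0.0003 0.    ] width 0.404 t 53.4
80.5 slide [0.01 0.04 0.  ] twist -0.0 or 3.141
```

```bash
python3 -m creep '{"slide":[[0,0,0],[0,0,0],[0,0,0],[0,0,0],[0,0,0],[0,0,0],[0,0,0],[0,0,0],[0,0,0],[0,0,0]],"twist":[0,0,0,0,0,0,0,0,0,0]}' 4.3; python3 -m creep '{"slide":[[0,0,-1],[0,0,-3],[0,0,-6],[0,0,-9],[0,0,-11],[4,-4,-13],[8,-8,-13],[12,-12,-13],[16,-16,-13],[16,-20,-13]],"twist":[0,0,0,0,0,0,0,0,0,0]}';python3 -m creep '{"slide":[[2,-4,0],[4,-8,0],[6,-8,0],[8,-8,0],[8,-8,0],[8,-8,0],[8,-8,0],[8,-8,0],[8,-8,0],[8,-8,0]],"twist":[0,0,0,0,0,0,0,0,0,0]}';  python3 - <<'E'
from plan import *
print(cur()[0])
t,X=med("top",5);s,Y=med("side",5);np.savez("s.npz",t=t,X=X,s=s,Y=Y)
f=lambda im,u,v,r:cv2.resize(im[v-r:v+r,u-r:u+r],(400,400),interpolation=cv2.INTER_CUBIC)
cv2.imwrite("pics/z8.png",np.hstack([f(t,346,230,62),f(s,350,255,62)])[:,:,::-1])
for i in range(1,5):
    for n,Z in(("top",X),("side",Y)):
        c=pocket(i)/1000;k=np.hypot(Z[...,0]-c[0],Z[...,1]-c[1])<.045
        b=Z[k&(Z[...,2]>.083)&(Z[...,2]<.12)]; f2=cv2.minAreaRect(np.float32(b[:,:2]*1000))
        print(i,n,np.round(pocket(i),1),np.round(f2[0],1),np.round(f2[1:][0],1),round(f2[2],1),"top",np.percentile(b[:,2],99).round(4))
E
```

```text
time: 54.23
eef_pos: [0.6648, 0.0148, 0.0493]
orientation: [0.0, 0.563, 0.826, 0.0]
wrist_force: [0.7, 0.3, -0.5]
width: 0.501
gripper_force: 0.0
time: 55.07
eef_pos: [0.4718, 0.0867, 0.1798]
orientation: [0.0, 0.563, 0.826, 0.001]
wrist_force: [0.6, 0.3, 1.0]
width: 0.506
gripper_force: 0.0
time: 55.9
eef_pos: [0.3698, 0.1296, 0.1787]
orientation: [-0.0, 0.564, 0.826, -0.0]
wrist_force: [-0.0, -0.8, -0.5]
width: 0.505
gripper_force: 0.0
[0.36976641 0.12964696 0.20918185]
1 top [665.  15.] [655.6  13. ] [60.6 36. ] 21.3 top 0.1023
1 side [665.  15.] [654.9  13.3] [65.8 34.9] 19.9 top 0.1033
2 top [545.8  67. ] [550.   57.4] [35.7 67.2] 20.9 top 0.1025
2 side [545.8  67. ] [550.  59.] [40.1 66.8] 20.2 top 0.1031
3 top [493.8 -52.2] [501.9 -46.9] [64.8 36.2] 19.5 top 0.1023
3 side [493.8 -52.2] [501.6 -45.6] [68.2 36.5] 21.8 top 0.1047
4 top [ 613.  -104.2] [610.5 -92.8] [35.9 65.6] 21.1 top 0.1035
4 side [ 613.  -104.2] [611.1 -92.2] [37.9 64.2] 16.8 top 0.1037
```

View pics/z8.png

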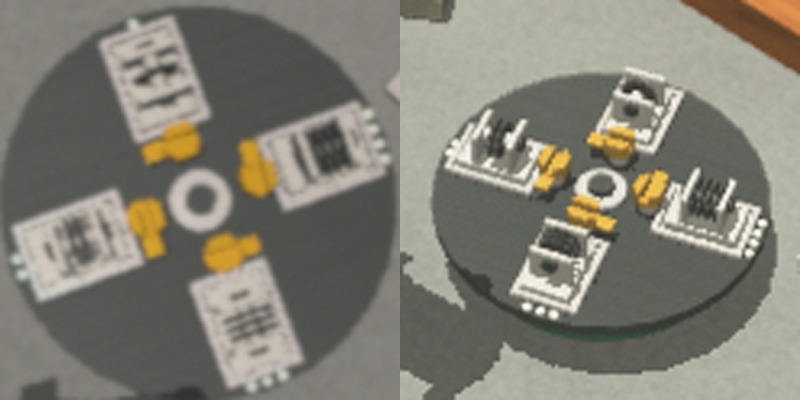

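All four cartridges sit flat in the right pockets: tops are near 103, and the wheel counts in the crop match the marks. Now I'll measure the tabs and the key handle.

```bash
cat > k.py <<'E'
from plan import *
def tabs(ims):
    for n,(p,X) in ims.items():
        h=cv2.cvtColor(p,cv2.COLOR_RGB2HSV);m=cv2.inRange(h,(12,140,90),(30,255,255))>0
        v,u_=np.nonzero(m);P=plane(n,np.c_[u_,v].astype(float),.0735)[:,:2]*1000
        Q=plane(n,np.c_[u_,v].astype(float),.083)[:,:2]*1000
        for i in range(1,5):
            d=P-slot(i);r=np.hypot(*d.T);k=(r>17)&(r<29);w=d[k].mean(0)
            d2=Q-slot(i);k2=np.hypot(*d2.T)<20
            print(n,i,"tab",np.round(np.degrees(np.arctan2(w[1],w[0])),1),"open-angle",np.round((yaw+90*(i-1)+90-np.degrees(np.arctan2(w[1],w[0]))+180)%360-180,1),k.sum())
def key(ims,c=(.439,-.322)):
    for n,(p,X) in ims.items():
        g=p.max(2)<75
        m=(np.hypot(X[...,0]-c[0],X[...,1]-c[1])<.055)&(X[...,2]>.106)&(X[...,2]<.13)
        q=X[m&g];(cx,cy),(w,h),a=cv2.minAreaRect(np.float32(q[:,:2]*1000))
        if w<h:w,h,a=h,w,a+90
        print("key",n,np.round([cx,cy,w,h,a%180],1),np.percentile(q[:,2],[5,50,95]),len(q))
E
python3 - <<'E'
from k import *
d=np.load("s.npz");ims=dict(top=(d["t"],d["X"]),side=(d["s"],d["Y"]))
tabs(ims);key(ims)
t,s=d["t"],d["s"];f=lambda im,u,v,r:cv2.resize(im[v-r:v+r,u-r:u+r],(400,400),interpolation=cv2.INTER_CUBIC)
cv2.imwrite("pics/z9.png",np.hstack([f(t,487,294,30),f(s,407,340,36)])[:,:,::-1])
E
```

```text
top 1 tab 114.0 open-angle -2.6 28
top 2 tab -162.2 open-angle 3.6 30
top 3 tab -71.0 open-angle 2.4 26
top 4 tab 18.1 open-angle 3.4 22
side 1 tab 100.1 open-angle 11.3 23
side 2 tab -178.8 open-angle 20.2 19
side 3 tab -67.0 open-angle -1.5 19
side 4 tab 30.6 open-angle -9.2 19
key top [ 439.8 -320.1   77.9   18.    77.8] [0.11632483 0.11902097 0.12073558] 275
key side [ 435.6 -320.9   77.4   16.5   77.7] [0.10796036 0.11824452 0.12207702] 269
```

View pics/z9.png

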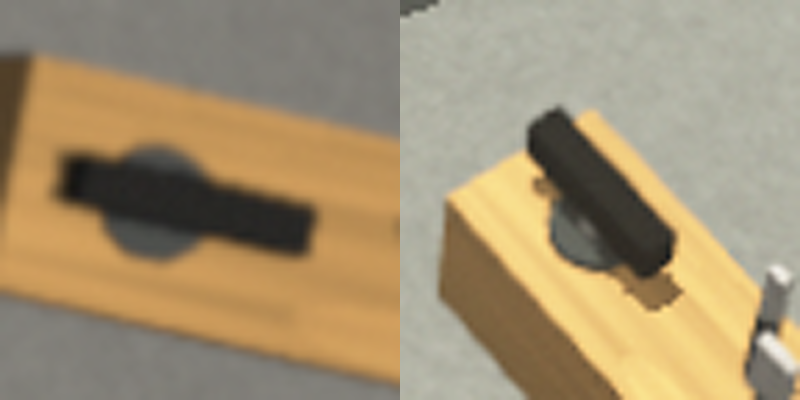

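The key handle is centred at (439.5, -320.8) at angle 77.7°, top 119, which agrees with the block geometry (439, -322). Going to grasp it across its 18 mm.

```bash
python3 - <<'E'
from plan import *
go(439.5,-320.8,-12.3,180,90)
E
```

```text
ang 21.4 q6 -0.21 tilt [0.     0.0001] width 0.498 t 56.4
180 slide [-44.55  -9.94   2.93] twist 0.589 or -2.553
90 slide [-44.55  -9.94  11.93] twist 0.589 or -2.553
```

```bash
python3 -m creep '{"slide":[[-44.55,-9.94,0],[-44.55,-9.94,0],[-44.55,-9.94,0],[-44.55,-9.94,0],[-44.55,-9.94,0],[-44.55,-9.94,0],[-44.55,-9.94,0],[-44.55,-9.94,0],[-44.55,-9.94,0],[-44.55,-9.94,0]],"twist":[0.1,0.2,0.3,0.4,0.5,0.589,0.589,0.589,0.589,0.589]}' 4.5; python3 -m creep '{"slide":[[-44.55,-9.94,0],[0,0,0],[0,0,0],[0,0,0],[0,0,0],[0,0,0],[0,0,0],[0,0,0],[0,0,0],[0,0,0]],"twist":[0,0,0,0,0,0,0,0,0,0]}' 99; python3 -m creep '{"slide":[[0,0,0],[0,0,0],[0,0,0],[0,0,0],[0,0,0],[0,0,0],[0,0,0],[0,0,0],[0,0,0],[0,0,0]],"twist":[0,0,0,0,0,0,0,0,0,0]}'; python3 - <<'E'
from k import *
go(439.5,-320.8,-12.3,140,90)
E
```

```text
time: 57.23
eef_pos: [0.4332, -0.2837, 0.1788]
orientation: [0.0, 0.779, 0.627, 0.0]
wrist_force: [0.6, 0.4, -0.3]
width: 0.526
gripper_force: 0.0
time: 58.07
eef_pos: [0.4334, -0.2813, 0.1789]
orientation: [0.0, 0.779, 0.627, 0.0]
wrist_force: [-0.4, 0.3, 0.3]
width: 0.528
gripper_force: 0.0
ang -12.3 q6 -0.5 tilt [ 0.0002 -0.    ] width 0.528 t 58.1
140 slide [-3.73  1.43  6.94] twist 0.0 or -3.142
90 slide [-3.73  1.43 11.94] twist 0.0 or -3.142out of range
```

```bash
python3 -m creep '{"slide":[[-3.73,1.43,0],[-3.73,1.43,0],[-3.73,1.43,2],[-3.73,1.43,4],[-3.73,1.43,5],[-3.73,1.43,5],[-3.73,1.43,5],[-3.73,1.43,5],[-3.73,1.43,5],[-3.73,1.43,5]],"twist":[0,0,0,0,0,0,0,0,0,0]}'; python3 -m creep '{"slide":[[0,0,0],[0,0,1],[0,0,2.5],[0,0,4],[0,0,5.5],[0,0,6.9],[0,0,6.9],[0,0,6.9],[0,0,6.9],[0,0,6.9]],"twist":[0,0,0,0,0,0,0,0,0,0]}'; python3 - <<'E'
from k import *
go(439.5,-320.8,-12.3,90)
E
```

```text
time: 58.9
eef_pos: [0.44, -0.3215, 0.1299]
orientation: [0.001, 0.779, 0.627, 0.0]
wrist_force: [-0.2, 0.7, 0.3]
width: 0.528
gripper_force: 0.0
time: 59.73
eef_pos: [0.44, -0.3216, 0.0607]
orientation: [0.001, 0.779, 0.627, 0.0]
wrist_force: [-0.2, -0.7, -0.4]
width: 0.527
gripper_force: 0.0
ang -12.3 q6 -0.54 tilt [ 0.0015 -0.0013] width 0.527 t 59.7
90 slide [ 0.07 -0.07  0.12] twist -0.0 or 3.141
```

```bash
python3 -m creep '{"slide":[[0,0,0],[0,0,0],[0,0,0],[0,0,0],[0,0,0],[0,0,0],[0,0,0],[0,0,0],[0,0,0],[0,0,0]],"twist":[0,0,0,0,0,0,0,0,0,0]}' 0.8; python3 -m creep '{"slide":[[0,0,-1],[0,0,-3],[0,0,-5],[0,0,-7],[0,0,-9],[0,0,-11],[0,0,-13],[0,0,-13],[0,0,-13],[0,0,-13]],"twist":[0,0,0,0,0,0,0,0,0,0]}'; python3 - <<'E'
from k import *
go(*slot(1),yaw,200)
E
```

```text
time: 60.57
eef_pos: [0.4398, -0.3214, 0.0606]
orientation: [0.001, 0.779, 0.627, 0.0]
wrist_force: [-1.9, -0.0, 5.5]
width: 0.205
gripper_force: 59.2
time: 61.4
eef_pos: [0.4386, -0.3203, 0.1885]
orientation: [-0.001, 0.779, 0.627, -0.0]
wrist_force: [0.9, -0.1, -1.6]
width: 0.195
gripper_force: 58.7
ang -12.3 q6 -0.54 tilt [-0.0017  0.0017] width 0.195 t 61.4
200 slide [34.81 10.82  1.93] twist -0.589 or 2.552
```

The key is held, with its tip at eef z − 52.6 mm. Moving over clamp 1.

```bash
python3 -m creep '{"slide":[[34.8,10.8,-1],[34.8,10.8,-1],[34.8,10.8,-1],[34.8,10.8,-1],[34.8,10.8,-1],[34.8,10.8,-1],[34.8,10.8,-1],[34.8,10.8,-1],[34.8,10.8,-1],[34.8,10.8,-1]],"twist":[-0.1,-0.2,-0.3,-0.4,-0.5,-0.555,-0.555,-0.555,-0.555,-0.555]}'; python3 -m creep '{"slide":[[0,0,0],[0,0,0],[0,0,0],[0,0,0],[0,0,0],[0,0,0],[0,0,0],[0,0,0],[0,0,0],[0,0,0]],"twist":[0,0,0,0,0,0,0,0,0,0]}'; python3 - <<'E'
from k import *
go(*slot(1),yaw-2,175.5)
E
```

```text
time: 62.23
eef_pos: [0.621, 0.0022, 0.1973]
orientation: [-0.002, 0.575, 0.818, 0.002]
wrist_force: [-0.6, -0.2, -2.1]
width: 0.204
gripper_force: 59.0
time: 63.07
eef_pos: [0.6191, -0.0041, 0.1999]
orientation: [0.0, 0.577, 0.817, 0.0]
wrist_force: [-0.4, -0.3, -1.3]
width: 0.2
gripper_force: 58.9
ang 19.5 q6 -0.46 tilt [0.0002 0.0001] width 0.2 t 63.1
175.5 slide [ 0.11 -0.03  5.49] twist 0.0 or -3.141
```

```bash
python3 -m creep '{"slide":[[0.1,-0.03,2],[0.1,-0.03,4],[0.1,-0.03,5.5],[0.1,-0.03,6],[0.1,-0.03,6],[0.1,-0.03,6],[0.1,-0.03,6],[0.1,-0.03,6],[0.1,-0.03,6],[0.1,-0.03,6]],"twist":[0,0,0,0,0,0,0,0,0,0]}'; python3 -m creep '{"slide":[[0,0,0.1],[0,0,0.2],[0,0,0.3],[0,0,0.4],[0,0,0.5],[0,0,0.6],[0,0,0.7],[0,0,0.8],[0,0,0.8],[0,0,0.8]],"twist":[0,0,0,0,0,0,0,0,0,0]}'; python3 - <<'E'
from k import *
go(*slot(1),yaw-2,158.1)
E
```

```text
time: 63.9
eef_pos: [0.6189, -0.0033, 0.1406]
orientation: [0.001, 0.577, 0.817, 0.0]
wrist_force: [-0.5, -0.0, -1.4]
width: 0.202
gripper_force: 59.0
time: 64.73
eef_pos: [0.6185, -0.0032, 0.1317]
orientation: [-0.0, 0.577, 0.817, -0.0]
wrist_force: [0.5, 0.1, -1.0]
width: 0.201
gripper_force: 59.0
ang 19.5 q6 -0.46 tilt [-0.0002  0.0001] width 0.201 t 64.7
158.1 slide [-0.   -0.    0.41] twist 0.001 or -3.141
```

The tip has entered the slot to 79 mm without resistance. I'll go a little deeper and turn clockwise.

```bash
python3 -m creep '{"slide":[[0,0,0.1],[0,0,0.2],[0,0,0.25],[0,0,0.25],[0,0,0.25],[0,0,0.25],[0,0,0.25],[0,0,0.25],[0,0,0.25],[0,0,0.25]],"twist":[0,0,0,0.1,0.2,0.3,0.4,0.5,0.6,0.7]}'; python3 -c "from rig import *;print(get_obs()['torque'])"; python3 -m creep '{"slide":[[0,0,0],[0,0,0],[0,0,0],[0,0,0],[0,0,0],[0,0,0],[0,0,0],[0,0,0],[0,0,0],[0,0,0]],"twist":[0.1,0.2,0.3,0.4,0.5,0.6,0.7,0.8,0.8,0.8]}'; python3 - <<'E'
from k import *
print(get_obs()['torque']);go(*slot(1),yaw-90,158.1)
E
```

```text
time: 65.57
eef_pos: [0.6191, -0.0034, 0.1293]
orientation: [0.0, 0.824, 0.567, 0.0]
wrist_force: [1.9, 0.9, -2.0]
width: 0.203
gripper_force: 58.8
[-0.10284032 -0.2089386   0.13715431]
time: 66.4
eef_pos: [0.6188, -0.0036, 0.1293]
orientation: [0.0, 0.979, 0.205, 0.0]
wrist_force: [0.5, -2.3, -2.4]
width: 0.201
gripper_force: 58.8
[-0.24161553 -0.25434185  0.08929678]
ang -66.3 q6 1.04 tilt [ 0.0007 -0.0006] width 0.201 t 66.4
158.1 slide [-0.02 -0.04  0.17] twist 0.039 or -3.103
```

```bash
python3 -m creep '{"slide":[[0,0,0],[0,0,0],[0,0,0],[0,0,0],[0,0,0],[0,0,0],[0,0,0],[0,0,0],[0,0,0],[0,0,0]],"twist":[0.04,0.08,0.12,0.16,0.2,0.24,0.24,0.24,0.24,0.24]}'; python3 - <<'E'
from k import *
print(get_obs()['torque']);go(*slot(1),yaw-90,158.1)
s,Y=med("side",3);t,X=med("top",3)
h=cv2.cvtColor(s,cv2.COLOR_RGB2HSV)
w=proj("side",[[*slot(1)/1000,.08]])[0].astype(int)
cv2.imwrite("pics/z10.png",cv2.resize(s[w[1]-35:w[1]+25,w[0]-40:w[0]+40,::-1],(800,600),interpolation=cv2.INTER_CUBIC))
E
```

```text
time: 67.23
eef_pos: [0.6187, -0.0035, 0.1293]
orientation: [0.0, 0.996, 0.086, 0.0]
wrist_force: [1.0, -1.7, -3.5]
width: 0.201
gripper_force: 58.7
[-0.36767203 -0.24163281  0.13947429]
ang -80.1 q6 1.28 tilt [ 0.0004 -0.0004] width 0.201 t 67.2
158.1 slide [-0.02 -0.03  0.17] twist -0.202 or 2.939
```

View pics/z10.png

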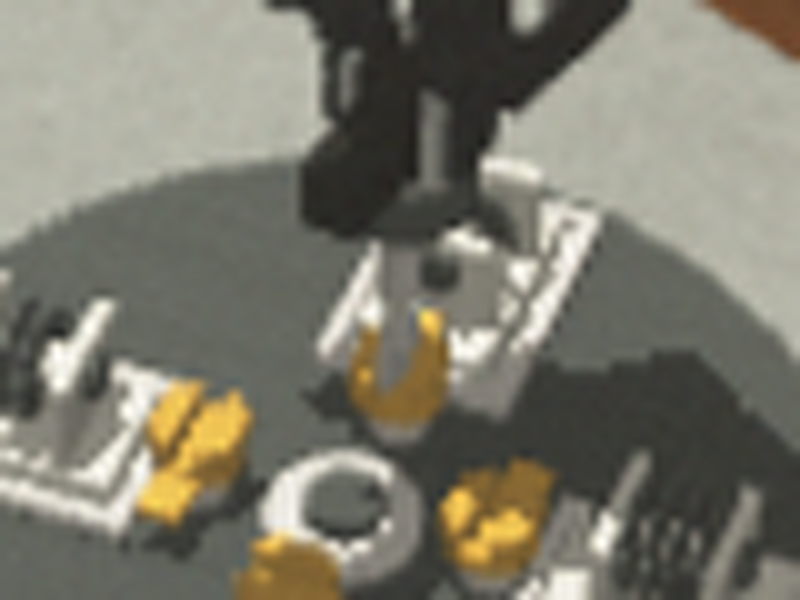

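The crop shows clamp 1's slot (400,350) turned outward with the blade in it. I'll push on until the torque rises at the stop.

```bash
python3 -m creep '{"slide":[[0,0,0],[0,0,0],[0,0,0],[0,0,0],[0,0,0],[0,0,0],[0,0,0],[0,0,0],[0,0,0],[0,0,0]],"twist":[0.02,0.04,0.06,0.06,0.06,0.06,0.06,0.06,0.06,0.06]}'; python3 -c "from rig import *;print(get_obs()['torque'],get_obs()['q'][5])"; python3 -m creep '{"slide":[[0,0,0],[0,0,0],[0,0,0],[0,0,0],[0,0,0],[0,0,0],[0,0,0],[0,0,0],[0,0,0],[0,0,0]],"twist":[0.02,0.04,0.06,0.06,0.06,0.06,0.06,0.06,0.06,0.06]}'; python3 -c "from rig import *;print(get_obs()['torque'],get_obs()['q'][5])"
```

```text
time: 68.37
eef_pos: [0.6186, -0.0033, 0.1293]
orientation: [0.0, 0.998, 0.055, 0.0]
wrist_force: [2.5, -2.8, -3.5]
width: 0.198
gripper_force: 58.6
[-0.78883241 -0.43025875  0.16878178] 1.3423099017685602
time: 69.2
eef_pos: [0.6185, -0.0033, 0.1293]
orientation: [0.0, 1.0, 0.025, 0.0]
wrist_force: [1.9, -3.8, -3.3]
width: 0.2
gripper_force: 58.7
[-0.91315172 -0.40699883  0.12951404] 1.4022941045115873
```

The tool is now 18° past radial, more than the blade's play, and lateral moments are growing, so the screw is at its stop. I'll relax half the play, lift out and check.

```bash
python3 -m creep '{"slide":[[0,0,0],[0,0,0],[0,0,0],[0,0,0],[0,0,-1],[0,0,-2],[0,0,-4],[0,0,-6],[0,0,-7],[0,0,-7]],"twist":[-0.04,-0.08,-0.12,-0.16,-0.16,-0.16,-0.16,-0.16,-0.16,-0.16]}'; python3 - <<'E'
from k import *
go(*slot(2),yaw+88,190)
p,X=med("side",3)
h=cv2.cvtColor(p,cv2.COLOR_RGB2HSV)
# key handle direction in hand: dark points 
P,M,s=cur();print(P,s["torque"])
for n in("side","top"):
    im,X=med(n,3)
    c=im.max(2)<60
    m=c&(np.hypot(X[...,0]-P[0],X[...,1]-P[1])<.06)&(X[...,2]>P[2]+.005)&(X[...,2]<P[2]+.03)
    q=X[m][:,:2]*1000
    if len(q)>10:print(n,len(q),cv2.minAreaRect(np.float32(q)))
tabs({"side":med("side",1),"top":med("top",1)})
E
```

```text
time: 70.03
eef_pos: [0.6201, -0.0024, 0.2033]
orientation: [-0.0, 0.994, 0.105, 0.003]
wrist_force: [0.7, -0.1, -2.0]
width: 0.202
gripper_force: 59.2
ang -77.9 q6 1.24 tilt [0.0063 0.0009] width 0.202 t 70.0
190 slide [-5.03 -3.42  4.35] twist -0.129 or 3.012
[ 0.61770557 -0.00269214  0.22928709] [ 0.01369815  0.0205296  -0.00179081]
side 175 ((603.2740478515625, -2.4771499633789062), (39.42477798461914, 53.4603157043457), 78.20108795166016)
top 134 ((592.2489624023438, -6.6221160888671875), (33.001441955566406, 19.705636978149414), 22.920257568359375)
side 1 tab 30.5 open-angle 81.0 14
side 2 tab -175.2 open-angle 16.7 18
side 3 tab -67.9 open-angle -0.7 18
side 4 tab 28.4 open-angle -7.0 15
top 1 tab 30.4 open-angle 81.0 10
top 2 tab -162.2 open-angle 3.6 30
top 3 tab -71.5 open-angle 2.9 23
top 4 tab 17.3 open-angle 4.1 19m.py:14: RuntimeWarning: All-NaN slice encountered
  D=np.where(np.array(D)>0,D,np.nan);return np.median(P,0).astype(np.uint8),cloud(n,np.nanmedian(D,0))
```

Tab 1 reads about 81°, but the view is partly occluded, so I'll recheck it once the hand is clear. Next is clamp 2, rotating back so the last joint stays in range.

```bash
python3 -m creep '{"slide":[[-2,-1,0],[-5,-3.4,0],[-5,-3.4,0],[-5,-3.4,0],[-5,-3.4,0],[-5,-3.4,0],[-5,-3.4,0],[-5,-3.4,0],[-5,-3.4,0],[-5,-3.4,0]],"twist":[-0.12,-0.24,-0.36,-0.48,-0.6,-0.72,-0.84,-0.96,-1.08,-1.2]}'; python3 -m creep '{"slide":[[0,0,0],[0,0,0],[0,0,0],[0,0,0],[0,0,0],[0,0,0],[0,0,0],[0,0,0],[0,0,0],[0,0,0]],"twist":[-0.12,-0.24,-0.36,-0.48,-0.6,-0.72,-0.84,-0.96,-1.08,-1.2]}'; python3 -m creep '{"slide":[[0,0,0],[0,0,0],[0,0,0],[0,0,0],[0,0,0],[0,0,0],[0,0,0],[0,0,0],[0,0,0],[0,0,0]],"twist":[-0.12,-0.24,-0.36,-0.48,-0.6,-0.72,-0.84,-0.87,-0.87,-0.87]}'; python3 - <<'E'
from k import *
go(*slot(2),yaw+88,171)
tabs({"side":med("side",1),"top":med("top",1)})
s,Y=med("side",2)
w=proj("side",[[*slot(1)/1000,.12]])[0].astype(int)
cv2.imwrite("pics/z11.png",cv2.resize(s[w[1]-40:w[1]+35,w[0]-50:w[0]+50,::-1],(800,600),interpolation=cv2.INTER_CUBIC))
E
```

```text
time: 71.42
eef_pos: [0.5625, 0.0196, 0.1992]
orientation: [-0.0, 0.759, 0.651, 0.0]
wrist_force: [1.3, 0.3, -1.5]
width: 0.202
gripper_force: 59.2
time: 72.25
eef_pos: [0.5625, 0.0196, 0.1993]
orientation: [-0.0, 0.259, 0.966, 0.0]
wrist_force: [-0.3, -0.5, -1.5]
width: 0.198
gripper_force: 59.2
time: 73.08
eef_pos: [0.5625, 0.0196, 0.1993]
orientation: [-0.0, -0.168, 0.986, 0.0]
wrist_force: [-0.6, -1.2, -0.9]
width: 0.202
gripper_force: 59.2
ang 109.4 q6 -2.0 tilt [-0.      0.0002] width 0.202 t 73.1
171 slide [-0.17  0.03  5.88] twist -0.001 or 3.14
side 1 tab 32.9 open-angle 78.6 16
side 2 tab -172.9 open-angle 14.4 19
side 3 tab -67.9 open-angle -0.7 18
side 4 tab 28.4 open-angle -7.0 15
top 1 tab nan open-angle nan 0
top 2 tab -160.3 open-angle 1.7 31
top 3 tab -72.1 open-angle 3.6 24
top 4 tab nan open-angle nan 0m.py:14: RuntimeWarning: All-NaN slice encountered
  D=np.where(np.array(D)>0,D,np.nan);return np.median(P,0).astype(np.uint8),cloud(n,np.nanmedian(D,0))
k.py:8: RuntimeWarning: Mean of empty slice.
  d=P-slot(i);r=np.hypot(*d.T);k=(r>17)&(r<29);w=d[k].mean(0)
  ret = um.true_divide(
```

View pics/z11.png

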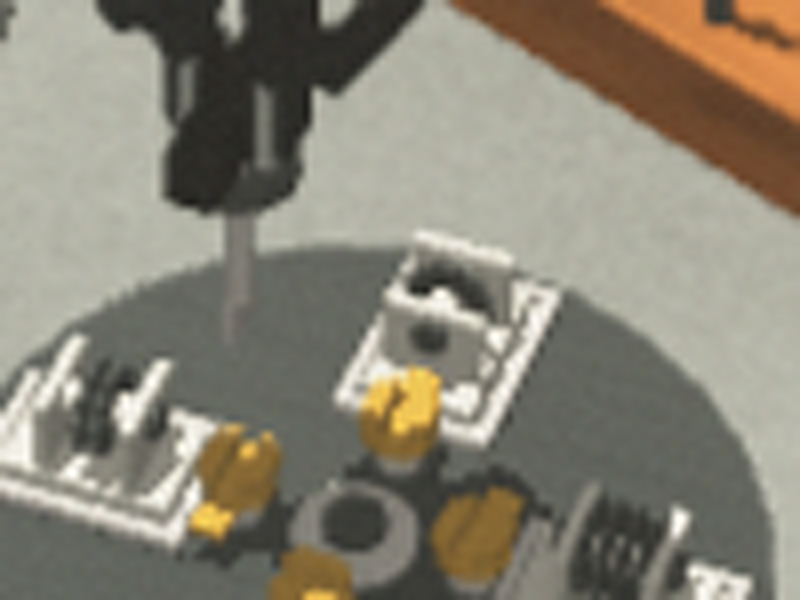

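Clamp 1's tab (400,400) now lies toward its cartridge. I'll compare the hanging key's tip pixel with the expected point to see whether it tilted in the grip.

```bash
python3 - <<'E'
from k import *
w=proj("side",[[*slot(1)/1000,.12]])[0].astype(int)
P=cur()[0]; e=P-[0,0,.0305]
def c(p): return np.round((proj("side",[p])[0]-w+[50,40])*8)
tip=e-[0,0,.0526]
print("tip",tip,c(tip),"blade top",c(tip+[0,0,.016]),"collar",c(tip+[0,0,.07]))
g=plane("side",[(np.array([230,343])/8+w-[50,40])],tip[2])[0];print("seen tip at",g)
E
```

```text
tip [0.56252049 0.01956517 0.1467194 ] [239. 325.] blade top [239. 290.] collar [240. 171.]
seen tip at [0.55449339 0.01609623 0.1467194 ]
```

The seen tip is offset by 8.7 mm exactly along the blade direction. That point is the blade's corner, so the key is upright. On to clamp 2.

```bash
python3 -m creep '{"slide":[[-0.17,0.03,2],[-0.17,0.03,4],[-0.17,0.03,5.5],[-0.17,0.03,6],[-0.17,0.03,6],[-0.17,0.03,6],[-0.17,0.03,6],[-0.17,0.03,6],[-0.17,0.03,6],[-0.17,0.03,6]],"twist":[0,0,0,0,0,0,0,0,0,0]}'; python3 -m creep '{"slide":[[0,0,0.1],[0,0,0.2],[0,0,0.3],[0,0,0.4],[0,0,0.5],[0,0,0.6],[0,0,0.7],[0,0,0.8],[0,0,0.8],[0,0,0.8]],"twist":[0,0,0,0,0,0,0,0,0,0]}'; python3 - <<'E'
from k import *
go(*slot(2),yaw+88,160)
E
```

```text
time: 74.12
eef_pos: [0.5644, 0.0204, 0.14]
orientation: [0.001, -0.169, 0.986, -0.0]
wrist_force: [0.7, 0.5, -1.7]
width: 0.201
gripper_force: 59.2
time: 74.95
eef_pos: [0.5639, 0.0205, 0.1313]
orientation: [-0.0, -0.169, 0.986, 0.0]
wrist_force: [-0.1, -0.2, -1.5]
width: 0.199
gripper_force: 59.2
ang 109.4 q6 -2.0 tilt [-0.0001  0.0001] width 0.199 t 75.0
160 slide [-0.01  0.    0.18] twist -0.0 or 3.141
```

```bash
python3 -m creep '{"slide":[[0,0,0.1],[0,0,0.2],[0,0,0.25],[0,0,0.25],[0,0,0.25],[0,0,0.25],[0,0,0.25],[0,0,0.25],[0,0,0.25],[0,0,0.25]],"twist":[0,0.1,0.2,0.3,0.4,0.5,0.6,0.7,0.8,0.9]}'; python3 -c "from rig import *;print(get_obs()['torque'])"; python3 -m creep '{"slide":[[0,0,0],[0,0,0],[0,0,0],[0,0,0],[0,0,0],[0,0,0],[0,0,0],[0,0,0],[0,0,0],[0,0,0]],"twist":[0.1,0.2,0.3,0.4,0.5,0.6,0.7,0.8,0.85,0.85]}'; python3 -c "from rig import *;print(get_obs()['torque'])"; python3 -m creep '{"slide":[[0,0,0],[0,0,0],[0,0,0],[0,0,0],[0,0,0],[0,0,0],[0,0,0],[0,0,0],[0,0,0],[0,0,0]],"twist":[0.02,0.04,0.06,0.08,0.08,0.08,0.08,0.08,0.08,0.08]}'; python3 - <<'E'
from k import *
print(get_obs()['torque']);go(*slot(2),yaw,160)
E
```

```text
time: 75.78
eef_pos: [0.5642, 0.0208, 0.1287]
orientation: [0.0, 0.279, 0.96, 0.0]
wrist_force: [0.5, 1.0, -2.5]
width: 0.197
gripper_force: 59.0
[ 0.16909303 -0.09542845  0.12507239]
time: 76.62
eef_pos: [0.5645, 0.0207, 0.1287]
orientation: [0.0, 0.649, 0.761, 0.001]
wrist_force: [0.9, 0.1, -2.6]
width: 0.203
gripper_force: 59.0
[ 0.17694427 -0.30415733  0.11077892]
time: 77.45
eef_pos: [0.5643, 0.0205, 0.1288]
orientation: [0.0, 0.678, 0.735, 0.0]
wrist_force: [3.4, 1.2, -5.5]
width: 0.202
gripper_force: 58.8
[ 0.39469685 -0.7859206   0.0660322 ]
ang 4.6 q6 -0.17 tilt [0.0007 0.0002] width 0.202 t 77.5
160 slide [ 0.   -0.03 -0.07] twist -0.294 or 2.847
```

```bash
python3 -m creep '{"slide":[[0,0,0],[0,0,0],[0,0,0],[0,0,0],[0,0,0],[0,0,0],[0,0,0],[0,0,0],[0,0,0],[0,0,0]],"twist":[0.02,0.04,0.06,0.06,0.06,0.06,0.06,0.06,0.06,0.06]}'; python3 -c "from rig import *;print(get_obs()['torque'])"; python3 -m creep '{"slide":[[0,0,0],[0,0,0],[0,0,0],[0,0,0],[0,0,0],[0,0,0],[0,0,0],[0,0,0],[0,0,0],[0,0,0]],"twist":[0.02,0.04,0.06,0.06,0.06,0.06,0.06,0.06,0.06,0.06]}'; python3 - <<'E'
from k import *
print(get_obs()['torque']);go(*slot(2),yaw,160)
E
```

```text
time: 78.28
eef_pos: [0.5643, 0.0204, 0.1288]
orientation: [0.0, 0.7, 0.714, 0.0]
wrist_force: [3.7, 1.7, -6.8]
width: 0.197
gripper_force: 58.7
[ 0.2632966  -1.12920803  0.2441381 ]
time: 79.12
eef_pos: [0.5642, 0.0204, 0.1288]
orientation: [0.0, 0.721, 0.693, 0.0]
wrist_force: [5.0, 0.8, -8.3]
width: 0.199
gripper_force: 58.8
[ 0.24331059 -1.27306254  0.50863323]
ang -2.3 q6 -0.05 tilt [ 0.0005 -0.0001] width 0.199 t 79.1
160 slide [ 0.01 -0.02 -0.07] twist -0.414 or 2.727
```

Torque about z rises here (0.24, then 0.51), so clamp 2 is at its stop. I'll relax, lift out and read the tabs.

```bash
python3 -m creep '{"slide":[[0,0,0],[0,0,0],[0,0,0],[0,0,-1],[0,0,-2],[0,0,-4],[0,0,-6],[0,0,-7],[0,0,-7],[0,0,-7]],"twist":[-0.1,-0.2,-0.3,-0.3,-0.3,-0.3,-0.3,-0.3,-0.3,-0.3]}'; python3 - <<'E' 2>/dev/null
from k import *
tabs({"side":med("side",2),"top":med("top",2)})
go(*slot(4),yaw+88,190)
E
```

```text
time: 79.95
eef_pos: [0.5634, 0.0202, 0.1996]
orientation: [0.0, 0.61, 0.792, -0.0]
wrist_force: [-0.9, -0.2, -2.3]
width: 0.203
gripper_force: 59.6
side 1 tab 32.9 open-angle 78.6 16
side 2 tab 98.4 open-angle 103.1 19
side 3 tab -67.8 open-angle -0.7 17
side 4 tab 30.4 open-angle -9.0 14
top 1 tab nan open-angle nan 0
top 2 tab 110.6 open-angle 90.8 22
top 3 tab -72.2 open-angle 3.6 23
top 4 tab nan open-angle nan 0
ang 14.9 q6 -0.35 tilt [-0.0031  0.0002] width 0.201 t 80.2
190 slide [-8.37  1.08  3.79] twist 1.491 or -1.651
```

```bash
python3 -m creep '{"slide":[[-4,0.5,0],[-8.3,1.08,0],[-8.3,1.08,0],[-8.3,1.08,0],[-8.3,1.08,0],[-8.3,1.08,0],[-8.3,1.08,0],[-8.3,1.08,0],[-8.3,1.08,0],[-8.3,1.08,0]],"twist":[-0.12,-0.24,-0.36,-0.48,-0.6,-0.72,-0.84,-0.96,-1.08,-1.2]}'; python3 -m creep '{"slide":[[0,0,0],[0,0,0],[0,0,0],[0,0,0],[0,0,0],[0,0,0],[0,0,0],[0,0,0],[0,0,0],[0,0,0]],"twist":[-0.12,-0.24,-0.36,-0.45,-0.45,-0.45,-0.45,-0.45,-0.45,-0.45]}'; python3 - <<'E' 2>/dev/null
from k import *
go(*slot(4),yaw+88,170.5)
tabs({"side":med("side",1),"top":med("top",1)})
E
```

```text
time: 80.98
eef_pos: [0.5951, -0.0569, 0.1975]
orientation: [-0.001, 0.053, 0.999, 0.0]
wrist_force: [-0.6, -0.9, -0.6]
width: 0.199
gripper_force: 59.5
time: 81.82
eef_pos: [0.5958, -0.0571, 0.1988]
orientation: [-0.0, -0.168, 0.986, 0.0]
wrist_force: [-0.1, -0.1, -2.5]
width: 0.197
gripper_force: 59.5
ang 109.4 q6 -2.12 tilt [-0.      0.0001] width 0.197 t 81.8
170.5 slide [ 0.12 -0.03  5.88] twist -0.001 or 3.141
side 1 tab 32.9 open-angle 78.6 16
side 2 tab 95.3 open-angle 106.1 20
side 3 tab -67.0 open-angle -1.5 19
side 4 tab 26.7 open-angle -5.2 16
top 1 tab 20.0 open-angle 91.4 18
top 2 tab 112.0 open-angle 89.4 20
top 3 tab nan open-angle nan 0
top 4 tab nan open-angle nan 0
```

Top view now reads clamp 1 at 91.4° and clamp 2 at 89.4°, so both are at the stop. On to clamp 4.

```bash
python3 -m creep '{"slide":[[0.12,-0.03,2],[0.12,-0.03,4],[0.12,-0.03,5.5],[0.12,-0.03,5.9],[0.12,-0.03,5.9],[0.12,-0.03,5.9],[0.12,-0.03,5.9],[0.12,-0.03,5.9],[0.12,-0.03,5.9],[0.12,-0.03,5.9]],"twist":[0,0,0,0,0,0,0,0,0,0]}'; python3 -m creep '{"slide":[[0,0,0.1],[0,0,0.2],[0,0,0.3],[0,0,0.4],[0,0,0.5],[0,0,0.6],[0,0,0.7],[0,0,0.8],[0,0,0.8],[0,0,0.8]],"twist":[0,0,0,0,0,0,0,0,0,0]}'; python3 - <<'E'
from k import *
go(*slot(4),yaw+88,160)
E
```

```text
time: 82.75
eef_pos: [0.5952, -0.0577, 0.1405]
orientation: [0.001, -0.169, 0.986, -0.0]
wrist_force: [-0.2, -0.2, -0.7]
width: 0.2
gripper_force: 59.5
time: 83.58
eef_pos: [0.5947, -0.0577, 0.1317]
orientation: [-0.0, -0.169, 0.986, 0.0]
wrist_force: [-0.3, 0.3, -1.5]
width: 0.196
gripper_force: 59.6
ang 109.4 q6 -2.12 tilt [-0.0001  0.0001] width 0.196 t 83.6
160 slide [-0.   -0.    0.22] twist -0.0 or 3.141
```

```bash
python3 -m creep '{"slide":[[0,0,0.1],[0,0,0.2],[0,0,0.27],[0,0,0.27],[0,0,0.27],[0,0,0.27],[0,0,0.27],[0,0,0.27],[0,0,0.27],[0,0,0.27]],"twist":[0,0.1,0.2,0.3,0.4,0.5,0.6,0.7,0.8,0.9]}'; python3 -m creep '{"slide":[[0,0,0],[0,0,0],[0,0,0],[0,0,0],[0,0,0],[0,0,0],[0,0,0],[0,0,0],[0,0,0],[0,0,0]],"twist":[0.1,0.2,0.3,0.4,0.5,0.6,0.7,0.8,0.9,0.95]}'; python3 -c "from rig import *;print(get_obs()['torque'])"; python3 -m creep '{"slide":[[0,0,0],[0,0,0],[0,0,0],[0,0,0],[0,0,0],[0,0,0],[0,0,0],[0,0,0],[0,0,0],[0,0,0]],"twist":[0.02,0.04,0.06,0.06,0.06,0.06,0.06,0.06,0.06,0.06]}'; python3 - <<'E'
from k import *
print(get_obs()['torque']);go(*slot(4),yaw,160)
E
```

```text
time: 84.42
eef_pos: [0.5949, -0.0573, 0.129]
orientation: [0.0, 0.279, 0.96, 0.0]
wrist_force: [0.1, 0.4, -2.8]
width: 0.202
gripper_force: 59.4
time: 85.25
eef_pos: [0.5953, -0.0575, 0.129]
orientation: [0.0, 0.687, 0.727, 0.001]
wrist_force: [1.3, -0.2, -2.8]
width: 0.2
gripper_force: 59.4
[ 0.08307538 -0.28161134  0.2118665 ]
time: 86.08
eef_pos: [0.5951, -0.0577, 0.1291]
orientation: [0.0, 0.707, 0.707, 0.0]
wrist_force: [4.0, -0.4, -5.5]
width: 0.201
gripper_force: 59.0
[ 0.08762165 -0.92607029  0.29753772]
ang 0.0 q6 -0.21 tilt [0.0008 0.    ] width 0.201 t 86.1
160 slide [ 0.   -0.04 -0.04] twist -0.374 or 2.767
```

```bash
python3 -m creep '{"slide":[[0,0,0],[0,0,0],[0,0,0],[0,0,-1],[0,0,-2],[0,0,-4],[0,0,-6],[0,0,-7],[0,0,-7],[0,0,-7]],"twist":[-0.1,-0.2,-0.3,-0.3,-0.3,-0.3,-0.3,-0.3,-0.3,-0.3]}';  python3 -m creep '{"slide":[[0,0,0],[0,0,0],[0,0,0],[0,0,0],[0,0,0],[0,0,0],[0,0,0],[0,0,0],[0,0,0],[0,0,0]],"twist":[0,0,0,0,0,0,0,0,0,0]}'; python3 - <<'E' 2>/dev/null
from k import *
go(*slot(3),yaw-2,229)
E
```

```text
time: 86.92
eef_pos: [0.5946, -0.0579, 0.2]
orientation: [0.001, 0.594, 0.805, 0.0]
wrist_force: [-0.3, -0.3, -2.0]
width: 0.203
gripper_force: 59.6
time: 87.75
eef_pos: [0.5948, -0.0577, 0.1992]
orientation: [0.0, 0.594, 0.805, 0.0]
wrist_force: [-0.8, -0.6, -1.5]
width: 0.199
gripper_force: 59.6
ang 17.2 q6 -0.51 tilt [0.0001 0.    ] width 0.199 t 87.8
229 slide [ 3.88 -4.5   0.07] twist -0.04 or 3.102
```

```bash
python3 -m creep '{"slide":[[2,-2,0],[3.88,-4.5,0],[3.88,-4.5,0],[3.88,-4.5,0],[3.88,-4.5,2],[3.88,-4.5,4],[3.88,-4.5,5],[3.88,-4.5,5],[3.88,-4.5,5],[3.88,-4.5,5]],"twist":[-0.04,-0.04,-0.04,-0.04,-0.04,-0.04,-0.04,-0.04,-0.04,-0.04]}'; python3 -m creep '{"slide":[[0,0,0],[0,0,0.2],[0,0,0.5],[0,0,0.8],[0,0,0.9],[0,0,0.9],[0,0,0.9],[0,0,0.9],[0,0,0.9],[0,0,0.9]],"twist":[0,0,0,0,0,0,0,0,0,0]}'; python3 - <<'E' 2>/dev/null
from k import *
go(*slot(3),yaw-2,160)
E
```

```text
time: 88.58
eef_pos: [0.5415, -0.0343, 0.15]
orientation: [0.001, 0.577, 0.816, 0.0]
wrist_force: [-0.1, -0.1, -0.5]
width: 0.199
gripper_force: 59.6
time: 89.42
eef_pos: [0.5404, -0.0339, 0.1402]
orientation: [0.0, 0.577, 0.817, 0.0]
wrist_force: [-0.6, 0.1, -1.8]
width: 0.202
gripper_force: 59.6
ang 19.5 q6 -0.53 tilt [0.0003 0.    ] width 0.202 t 89.4
160 slide [ 0.   -0.01  1.07] twist 0.001 or -3.141
```

```bash
python3 -m creep '{"slide":[[0,0,0.1],[0,0,0.2],[0,0,0.3],[0,0,0.4],[0,0,0.5],[0,0,0.6],[0,0,0.7],[0,0,0.8],[0,0,0.8],[0,0,0.8]],"twist":[0,0,0,0,0,0,0,0,0,0]}'; python3 - <<'E' 2>/dev/null
from k import *
go(*slot(3),yaw-2,160)
E
```

```text
time: 90.25
eef_pos: [0.5402, -0.0339, 0.132]
orientation: [-0.0, 0.577, 0.817, -0.0]
wrist_force: [0.6, 0.7, -1.6]
width: 0.202
gripper_force: 59.6
ang 19.5 q6 -0.53 tilt [-0.0002  0.0001] width 0.202 t 90.2
160 slide [-0.01  0.01  0.25] twist 0.0 or -3.141
```

```bash
python3 -m creep '{"slide":[[0,0,0.1],[0,0,0.2],[0,0,0.28],[0,0,0.28],[0,0,0.28],[0,0,0.28],[0,0,0.28],[0,0,0.28],[0,0,0.28],[0,0,0.28]],"twist":[0,0.1,0.2,0.3,0.4,0.5,0.6,0.7,0.8,0.9]}'; python3 -m creep '{"slide":[[0,0,0],[0,0,0],[0,0,0],[0,0,0],[0,0,0],[0,0,0],[0,0,0],[0,0,0],[0,0,0],[0,0,0]],"twist":[0.1,0.2,0.3,0.4,0.5,0.6,0.7,0.8,0.9,0.95]}'; python3 -c "from rig import *;print(get_obs()['torque'])"; python3 -m creep '{"slide":[[0,0,0],[0,0,0],[0,0,0],[0,0,0],[0,0,0],[0,0,0],[0,0,0],[0,0,0],[0,0,0],[0,0,0]],"twist":[0.02,0.04,0.06,0.06,0.06,0.06,0.06,0.06,0.06,0.06]}'; python3 - <<'E'
from k import *
print(get_obs()['torque']);go(*slot(3),yaw-90,160)
E
```

```text
time: 91.08
eef_pos: [0.5409, -0.0341, 0.1293]
orientation: [0.0, 0.876, 0.482, 0.0]
wrist_force: [0.7, 0.0, -2.6]
width: 0.198
gripper_force: 59.4
time: 91.92
eef_pos: [0.5406, -0.0343, 0.1293]
orientation: [0.0, 1.0, 0.029, 0.0]
wrist_force: [0.6, -1.4, -2.7]
width: 0.202
gripper_force: 59.5
[-0.21704232 -0.13438092  0.21797466]
time: 92.75
eef_pos: [0.5404, -0.0342, 0.1294]
orientation: [0.0, 1.0, 0.0, 0.0]
wrist_force: [0.5, -3.0, -3.5]
width: 0.197
gripper_force: 59.5
[-0.70039375 -0.14178086  0.22934316]
ang -89.9 q6 1.38 tilt [ 0.0002 -0.0005] width 0.197 t 92.8
160 slide [-0.01 -0.02 -0.01] twist -0.373 or 2.768
```

```bash
python3 -m creep '{"slide":[[0,0,0],[0,0,0],[0,0,0],[0,0,-1],[0,0,-2],[0,0,-4],[0,0,-6],[0,0,-7],[0,0,-7],[0,0,-7]],"twist":[-0.1,-0.2,-0.3,-0.3,-0.3,-0.3,-0.3,-0.3,-0.3,-0.3]}';  python3 -m creep '{"slide":[[0,0,0],[0,0,0],[0,0,0],[0,0,0],[0,0,0],[0,0,0],[0,0,0],[0,0,0],[0,0,0],[0,0,0]],"twist":[0,0,0,0,0,0,0,0,0,0]}'; python3 - <<'E' 2>/dev/null
from k import *
go(439.8,-321.4,-12.3,229)
E
```

```text
time: 93.58
eef_pos: [0.5405, -0.0336, 0.2]
orientation: [-0.0, 0.989, 0.149, 0.001]
wrist_force: [0.4, 0.8, -1.4]
width: 0.199
gripper_force: 59.6
time: 94.42
eef_pos: [0.5403, -0.0339, 0.1993]
orientation: [-0.0, 0.989, 0.15, 0.0]
wrist_force: [0.3, -0.4, -1.8]
width: 0.195
gripper_force: 59.6
ang -72.8 q6 1.08 tilt [0.0001 0.0001] width 0.195 t 94.4
229 slide [-18.12  24.48   0.08] twist -1.055 or 2.086
```

```bash
python3 -m creep '{"slide":[[-2.5,3.4,0],[-5,6.8,0],[-7.5,10.1,0],[-10,13.5,0],[-12.5,16.9,0],[-15,20.3,0],[-17.1,23.1,0],[-18.1,24.5,0],[-18.1,24.5,0],[-18.1,24.5,0]],"twist":[-0.12,-0.24,-0.36,-0.48,-0.6,-0.72,-0.84,-0.96,-1.055,-1.055]}';  python3 -m creep '{"slide":[[0,0,0],[0,0,0],[0,0,1],[0,0,2],[0,0,3],[0,0,4],[0,0,4],[0,0,4],[0,0,4],[0,0,4]],"twist":[0,0,0,0,0,0,0,0,0,0]}'; python3 - <<'E' 2>/dev/null
from k import *
go(439.8,-321.4,-12.3,91.1)
tabs({"side":med("side",2),"top":med("top",2)})
E
```

```text
time: 95.25
eef_pos: [0.439, -0.3244, 0.1991]
orientation: [0.0, 0.779, 0.627, -0.0]
wrist_force: [-0.0, 0.3, -1.3]
width: 0.201
gripper_force: 59.7
time: 96.08
eef_pos: [0.4404, -0.3219, 0.1597]
orientation: [0.001, 0.779, 0.627, 0.0]
wrist_force: [0.2, -0.5, -1.6]
width: 0.197
gripper_force: 59.7
ang -12.3 q6 -0.54 tilt [ 0.0008 -0.0007] width 0.197 t 96.1
91.1 slide [ 0.04 -0.08  9.91] twist -0.0 or 3.141
side 1 tab 32.9 open-angle 78.6 16
side 2 tab 92.7 open-angle 108.7 21
side 3 tab 67.4 open-angle -136.0 5
side 4 tab -35.8 open-angle 57.3 21
top 1 tab 20.7 open-angle 90.8 19
top 2 tab 112.0 open-angle 89.4 20
top 3 tab -157.8 open-angle 89.2 19
top 4 tab -70.4 open-angle 91.8 18
```

All four clamps read 89–92°, so they're at their stops. Lowering the key into its hole.

```bash
python3 -m creep '{"slide":[[0.03,-0.05,1],[0.03,-0.05,2],[0.03,-0.05,2.5],[0.03,-0.05,3],[0.03,-0.05,3.5],[0.03,-0.05,4],[0.03,-0.05,4],[0.03,-0.05,4],[0.03,-0.05,4],[0.03,-0.05,4]],"twist":[0,0,0,0,0,0,0,0,0,0]}'; python3 - <<'E' 2>/dev/null
from k import *
go(439.8,-321.4,-12.3,91.1)
E
```

```text
time: 97.12
eef_pos: [0.4399, -0.3214, 0.1197]
orientation: [0.0, 0.779, 0.627, 0.0]
wrist_force: [0.4, 0.2, -2.0]
width: 0.196
gripper_force: 59.7
ang -12.3 q6 -0.54 tilt [ 0.0007 -0.0006] width 0.196 t 97.1
91.1 slide [ 0.   -0.01  5.91] twist -0.0 or 3.141
```

```bash
python3 -m creep '{"slide":[[0,0,1],[0,0,2],[0,0,3],[0,0,4],[0,0,4.8],[0,0,5.3],[0,0,5.6],[0,0,5.8],[0,0,5.85],[0,0,5.85]],"twist":[0,0,0,0,0,0,0,0,0,0]}';python3 -m creep '{"slide":[[0,0,0],[0,0,0.03],[0,0,0.06],[0,0,0.06],[0,0,0.06],[0,0,0.06],[0,0,0.06],[0,0,0.06],[0,0,0.06],[0,0,0.06]],"twist":[0,0,0,0,0,0,0,0,0,0]}'
```

```text
time: 97.95
eef_pos: [0.4399, -0.3214, 0.061]
orientation: [0.0, 0.779, 0.627, 0.0]
wrist_force: [-0.7, 0.1, -0.8]
width: 0.203
gripper_force: 59.6
time: 98.78
eef_pos: [0.4398, -0.3213, 0.0606]
orientation: [0.0, 0.779, 0.627, 0.0]
wrist_force: [-0.5, 0.0, 4.6]
width: 0.202
gripper_force: 60.4
```

The collar is seated (4.6 N upward at the original seat height). I'll release, retreat and verify everything.

```bash
python3 -m creep '{"slide":[[0,0,0],[0,0,0],[0,0,0],[0,0,0],[0,0,0],[0,0,0],[0,0,0],[0,0,0],[0,0,0],[0,0,0]],"twist":[0,0,0,0,0,0,0,0,0,0]}' 4.5; python3 -m creep '{"slide":[[0,0,-2],[0,0,-4],[0,0,-7],[0,0,-11],[0,0,-14],[4,0,-14],[8,0,-14],[12,0,-14],[12,0,-14],[12,0,-14]],"twist":[0,0,0,0,0,0,0,0,0,0]}'; python3 -m creep '{"slide":[[0,-4,0],[4,-8,0],[8,-12,0],[12,-12,0],[16,-12,0],[20,-12,0],[24,-12,0],[28,-12,0],[28,-12,0],[28,-12,0]],"twist":[0,0,0,0,0,0,0,0,0,0]}'; python3 - <<'E' 2>/dev/null
from k import *
t,s=med("top",3),med("side",3);ims={"top":t,"side":s};tabs({"top":t});key(ims)
X=t[1]
for i in range(1,5):
    c=pocket(i)/1000;k=np.hypot(X[...,0]-c[0],X[...,1]-c[1])<.032
    b=X[k&(X[...,2]>.088)&(X[...,2]<.12)];print(i,np.round(pocket(i),1),np.round(cv2.minAreaRect(np.float32(b[:,:2]*1000))[0],1),np.percentile(b[:,2],99).round(4))
cv2.imwrite("pics/z12.png",t[0][:,:,::-1])
E
```

```text
time: 99.62
eef_pos: [0.4396, -0.3212, 0.0602]
orientation: [0.0, 0.779, 0.627, 0.0]
wrist_force: [0.3, 0.9, -0.2]
width: 0.527
gripper_force: 0.0
time: 100.45
eef_pos: [0.4654, -0.2021, 0.2005]
orientation: [0.0, 0.778, 0.629, 0.0]
wrist_force: [0.1, -0.7, -1.0]
width: 0.527
gripper_force: 0.0
time: 101.28
eef_pos: [0.409, 0.0974, 0.2003]
orientation: [-0.0, 0.778, 0.629, 0.001]
wrist_force: [-0.1, -0.7, 0.9]
width: 0.532
gripper_force: 0.0
top 1 tab 20.7 open-angle 90.8 19
top 2 tab 112.0 open-angle 89.4 20
top 3 tab -157.8 open-angle 89.2 19
top 4 tab -70.4 open-angle 91.8 18
key top [ 440.5 -319.9   78.6   18.3   77.5] [0.1153161  0.11900343 0.12080244] 274
key side [ 436.2 -320.6   78.    18.1   76.6] [0.10786058 0.11795357 0.12126451] 266
1 [665.  15.] [663.7  16.1] 0.1017
2 [545.8  67. ] [545.9  68.4] 0.1031
3 [493.8 -52.2] [491.9 -50.4] 0.1034
4 [ 613.  -104.2] [ 614.3 -102.6] 0.1032
```

View pics/z12.png

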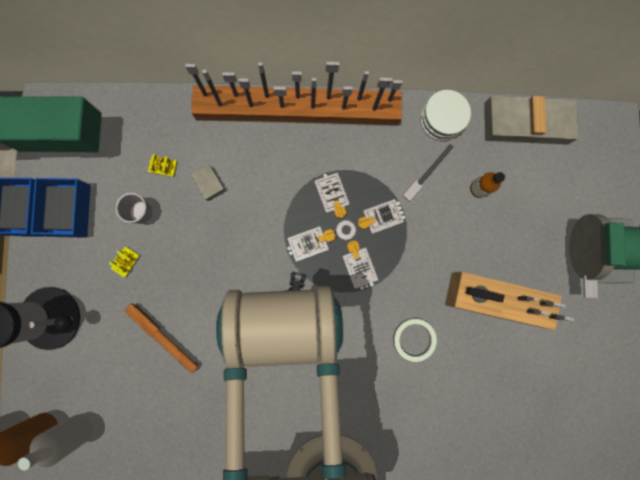

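The four cartridges are in the disc with their tabs pointing outward (around (346,230)), the key is back in the block at (487,294), and the bystanders haven't moved. Handing in.

```bash
python3 -c "from rig import *;print(close_job())"
```

```text
the job is handed in; nothing more can be done
None
```

The job is handed in: all four cartridges lie flat in their matching pockets, all four clamp screws are turned with the key to their stops (89–92° in the top view), and the T-key is back upright in its hole on its collar; the hand-in returned no verdict.

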